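# Seat and quick-clamp a flange in its fixture

## Task

Fix the steel flange in the quick-clamp fixture. With the fingertips push the flange back along the plate until it is fully home against both angled jaws, then swing the clamp strap over it as far as its stop, and last push the strap's red cam lever right down so that the rubber pad holds the flange. Nothing has to be picked up: keep the flange flat on the plate, and leave the other things on the bench where they are.

Things in the scene. Friction and masses are not known exactly. Their poses are not given: they have to be found in the camera images.
- fixture: machined steel plate 170 x 225 x 16 mm fixed on the bench; place and yaw vary. Origin on the bench, below the middle of the seat; x points from the seat's open front to the jaws, y to the clamp column, z up. It spans x -90..80, y -72..152 mm. The column (radius 17 mm; foot radius 27, 12 mm high) stands at x 0, y 100; a thin stop dowel at x 15, y 64 reaches 76 mm over the bench.
- seat (a point): middle of the seat on the plate's top face (16 mm above the bench): the flange's origin comes here when it touches both jaws. The dark steel jaws stand on the plate, 14 mm high and 46 mm long, as a 90 degree V that opens to -x of fixture; their faces lie 34 mm from this point, towards +x+y and +x-y.
- flange: turned steel flange, loose on the plate, 0.3 to 0.6 kg: rim 68 mm diameter and 10 mm thick, on it a hub 36 mm diameter up to 32 mm above the underside. Origin at the middle of the underside. It starts 20 to 35 mm in front of the seat (-x of fixture), up to 8 mm to a side.
- clamp_strap (a joint): swing of the clamp strap about the upright column, rad: 0 = over the seat, against its stop (strap lies along -y of fixture); grows as it swings away clockwise from above; at pi/2 it points along -x of fixture. Starts 1.3 to 1.75; the far end of its travel is 1.9. Stays where it is left; about 0.12 N m turns it.
- strap_pivot (a point): on the column's axis at the strap's mid height (68 mm above the bench)
- strap_end (a point): on the strap's centre line above the pad, 100 mm from the pivot, at mid height. The strap is a dark bar 24 mm wide and 16 mm thick, 60 to 76 mm above the bench while released; its round end has radius 14 mm. The cam lever draws it down 5 mm.
- clamp_pad: round rubber pad, radius 14 mm, under the strap's end; origin at the middle of its lower face, 50.5 mm above the bench while released (2.5 mm above the flange's hub). It gives by 4 N per mm.
- cam_lever (a joint): red cam lever, rad: 0 = released, nearly upright (77 degrees above level, leaning away from the strap's end); 1.35 = right down, level, pointing away from the strap's end. Starts 0 to 0.12; it stays where it is left; about 0.25 N m turns it.
- lever_pivot (a point): middle of the lever's pivot, on the column's axis, 92 mm above the bench; the pivot pin is level and square to the strap, and turns with it
- lever_end (a point): near the lever's end, 82 mm from the pivot, on its axis; the red grip, radius 8.5 mm, runs from 40 to 82 mm from the pivot and ends in a half ball
- bush: brass bush, 48 mm diameter, 30 mm high, standing right of the fixture; leave it. Origin at its underside
- gear: black spur gear, 56 mm diameter, 24 mm high, right of the fixture; leave it. Origin at its underside
- ring: steel ring, 52 mm diameter, 14 mm high, behind the fixture; leave it. Origin at its underside
- vee: black V-block, 40 x 60 mm, 56 mm high, at the left; leave it. Origin at its underside
- bolt: hex bolt standing on its head, 28 mm wide, 71 mm high, at the right; leave it. Origin at its underside
- magnifier: black loupe, 36 mm diameter, 34 mm high, at the right; leave it. Origin at its underside
- gauge: steel plug gauge, 106 mm long, 18 mm thick, lying at the left; leave it. Origin at its underside
Things that resemble listed ones, but are neither listed nor needed, are in the scene too. There is more than one size of the flange; the job needs the middle-sized.

How it is judged:
On the way, in this order (a step that is already met when the one before it is completed fails the run):
1. the flange is home against both jaws, the strap still swung away (horizontal distance between flange and seat below 0.003 m and value of joint clamp_strap above 0.8 rad), for 0.2 s.
2. the strap is over the flange, at its stop, the cam lever still up (value of joint clamp_strap below 0.07 rad and value of joint cam_lever below 0.4 rad), for 0.2 s.
3. the cam lever is down and the pad presses on the flange (value of joint cam_lever above 1.2 rad and contact force between clamp_pad and flange above 4 N), for 0.2 s.
At the end, for the whole second after the job is handed in: the flange lies flat within 3 mm of the seat, the strap is over it within 0.07 rad of its stop, the cam lever is down past 1.2 rad, the pad presses on the flange with more than 4 N, all at rest (all of step 3 and horizontal distance between flange and seat below 0.003 m and z of flange in the frame of seat below 0.002 m and angle between flange's own z axis and vertical below 0.05 rad and value of joint clamp_strap below 0.07 rad and linear speed of flange below 0.01 m/s); the robot touches nothing.
It fails at once if the flange is lifted or tipped (z of flange in the frame of seat above 0.006 m or angle between flange's own z axis and vertical above 0.15 rad).
It fails at once if another thing on the bench is moved (distance of any of bush, gear, ring, vee, bolt, magnifier, gauge from where it was at the start of the episode above 0.015 m).
It also fails if it takes over 64 s, if anything falls off the work surface, if the arm or the gripper's body presses on something with over 40 N, if the wrist force passes 120 N, or if a joint passes its speed limit or range.

## Robot

A 6-joint arm with a two-finger parallel gripper is mounted at the origin on a cart in front of the work surface, level with it; the furniture and walls round the work are solid. World frame = base frame: x ahead of the robot, y to its left, z up, the work surface at z = 0. Lengths are in m, angles in rad, forces in N, time in s.
With the tool pointing down it reaches from about 0.35 to 0.85 m from the base axis. Payload 8.1 kg.
Tool frame: the origin (TCP) lies at the very end of the fingers, on their centre line; the grasp point (between the pads) lies robot.hold_point_z behind it (robot.hold_point_z is the distance from the TCP to the grasp point, in m); z points along the fingers, y is the direction in which the jaws open and shut (so a half turn about z gives the same grasp; the last joint's range is limited). The gripper opens to 93 mm and grips with 3 to 60 N. Pads are 15 mm wide; open, the fingers measure 128 mm over their backs; the gripper's body (75 mm by 188 mm) begins 65 mm behind the grasp point.
Start: joints at [1.248, 0.13, 1.488, -0, 1.523, -0.085], TCP at [0.141, 0.583, 0.195] pointing down, gripper open.
Joint ranges: [-2.96, 2.96], [-0.89, 2.26], [0.02, 2.5], [-1.34, 4.48], [0, 2.73], [-2.66, 2.66]. Speed limits (rad/s): [2.39, 2.39, 2.79, 3.14, 3.14, 3.14].

## Interface

Orientations are given as a rotation vector (axis times angle).
In Python, from plant import robot, cams gives the robot as it stands. The module is installed in compiled form; this text tells all that it offers.
- The arm moves only by the tool step_arm, never from a script. Its argument "deltas" is a list of rows, each an object with "offset": the shift along the tool's x, y, z in cm, a list of three; "roll": the turn about the tool's z in rad. In form: [{"offset": [x, y, z], "roll": roll}, ...]. A call has 1 to 12 rows; each row shifts and turns the commanded pose from where the row before left it, along the tool's axes as they then stand; what a row does not reach is not made up. A row lasts 1/8 s, in which the tool goes at most 62.5 mm and 10.7 degrees, less where a joint would pass 70% of its speed; a pose out of reach is approached as far as the arm can. A call with a gripper value outside its range is refused whole. "fingers" is the finger opening in cm, from 0 to 9.3, set as the call begins (left out, the last holds). The fingers move at their own pace and stop on an object; "grip_force" is the grip in N (left out, the last holds). Time passes only in rows, so rows that do not move let the fingers close. It gives the time, the measured TCP pose, the force and the opening at its end, in the units of the state.
- robot.read_state(): the state, without advancing time (a new reading comes with each control period).
- cams.read_camera(name): name is "scene" or "top" or "wrist"; returns a dict with "pixels" (400x640x3 uint8, red, green, blue), "fx", "fy", "cx", "cy" (pixels), "extrinsics" (4x4, takes a point from world to camera coordinates). Camera axes: x right, y down, z forward; pixel columns grow to the right and rows downward; lengths in m; the calibration is good to about 2 mm. The wrist camera is an equidistant fisheye: a pixel r from the principal point sees the ray r / f radians off the axis. A picture is of the moment at which its call begins. There is no depth.
- robot.close_job(): hands the job in, once; it reports no verdict.
Trained networks look in a picture, given as the dict that the camera call returned (one of the last four; its "shot" number tells which), for a name from the list of things; names that differ only in an ending like _2 or _b are one class to them, and where a whole thing is asked for, a point or a joint stands for the part that bears it (a point fixed in the world has none). Each returns a list of dicts, best first, with "score" (0 to 1); they miss things now and then, are a little off and sometimes report something else, mostly with a low value. They report only what shows in the picture. A call takes as long as a camera call. They do not tell look-alikes from the thing itself.
- cams.boxes_of(picture, thing): "xy" ([column, row] in pixels, amid what is visible of it).
- cams.silhouettes(picture, thing): "mask" (400x640 bool, what is visible of it) and "xy" ([column, row] in pixels, amid what is visible of it).
- cams.pinpoint(picture, thing): "xy" ([column, row] in pixels: a listed point, or the origin of a listed thing).
The state is a dict: "t": time; "q": joint angles; "dq": joint speeds; "joint_torque": joint torques, N m; "tool_pos": TCP position; "orientation": TCP orientation; "force": force on the tool from outside, world axes, zero at the start; "wrist_torque": the same for the moment, N m; "opening": finger opening in m.
Only numpy, scipy, OpenCV 4.12 (cv2) and the standard library are available. Lean on these libraries where they do the work, as an engineer would, in place of code of your own. Each camera call takes 0.05 s, during which the arm holds its last target. There are 200 camera calls.

## Working session

There is one attempt and no reset: what is moved stays moved. The work goes in short steps, Python scripts to look and compute and a tool call to move; the robot and the scene stay as the last step left them, time stands still between calls to the robot, and variables do not carry over. Pictures are saved under pics/ and viewed, about 8 in all and at most 12, crops included, and the job is handed in when it is done.

Besides the shell and the picture viewer there is one more tool, called after "Emit:" by a JSON object that holds its "op" and its "data". step_arm: Moves the arm, as the interface text tells. Its arguments: {"type":"object","properties":{"deltas":{"type":"array"},"fingers":{"type":"number"},"grip_force":{"type":"number"}},"required":["deltas"]}

```bash
mkdir -p pics; cat > h.py <<'E'
import numpy as np, cv2
from plant import robot, cams
def save(p,n,crop=None,s=1):
    im=p["pixels"][:,:,::-1]
    if crop: x0,y0,x1,y1=crop; im=im[y0:y1,x0:x1]
    cv2.imwrite("pics/"+n,cv2.resize(im,None,fx=s,fy=s,interpolation=cv2.INTER_CUBIC))
def ray(p,xy):
    E=np.array(p["extrinsics"]);R=E[:3,:3];t=E[:3,3]
    d=R.T@np.array([(xy[0]-p["cx"])/p["fx"],(xy[1]-p["cy"])/p["fy"],1]);return -R.T@t,d
def at(p,xy,z):
    o,d=ray(p,xy);return o+d*(z-o[2])/d[2]
def proj(p,X):
    E=np.array(p["extrinsics"]);c=E[:3,:3]@np.array(X)+E[:3,3]
    return c[:2]/c[2]*[p["fx"],p["fy"]]+[p["cx"],p["cy"]]
E
python3 - <<'E'
from h import *
s=robot.read_state();print(s["t"],s["tool_pos"],s["orientation"],s["force"],robot.hold_point_z)
for n in("top","scene"):
    p=cams.read_camera(n);save(p,n+"0.png")
    print(n,p["fx"],np.round(p["extrinsics"],3).tolist())
    for th,z in(("flange",.016),("seat",.016),("strap_pivot",.068),("strap_end",.068),("lever_pivot",.092),("lever_end",.17),("clamp_pad",.0505),("fixture",0)):
        print(th,[(np.round(r["xy"],1).tolist(),round(r["score"],2),np.round(at(p,r["xy"],z),4).tolist()) for r in cams.pinpoint(p,th)])
E
```

```text
0.0 [0.1411323  0.58252345 0.19347977] [-3.72597136e-01 -3.11907587e+00  2.90166479e-03] [-0.9707574  -0.57568633 -0.43526834] 0.0188
top 404.48957515166194 [[0.027, -0.999, -0.018, 0.013], [-0.992, -0.025, -0.122, 0.596], [0.122, 0.021, -0.992, 1.11], [0.0, 0.0, 0.0, 1.0]]
flange [([378.0, 250.4], 0.73, [0.4542, -0.1573, 0.016]), ([338.1, 208.2], 0.71, [0.5714, -0.042, 0.016]), ([328.9, 259.9], 0.63, [0.4237, -0.0189, 0.016]), ([300.5, 221.0], 0.42, [0.5318, 0.0649, 0.016])]
seat [([341.3, 197.6], 0.84, [0.6023, -0.0506, 0.016]), ([340.7, 197.9], 0.17, [0.6014, -0.0489, 0.016])]
strap_pivot [([303.1, 192.4], 0.58, [0.6076, 0.0575, 0.068])]
strap_end [([298.3, 225.6], 0.63, [0.5156, 0.0678, 0.068]), ([337.6, 197.7], 0.43, [0.5952, -0.038, 0.068])]
lever_pivot [([303.1, 189.2], 0.78, [0.613, 0.0566, 0.092]), ([380.1, 216.2], 0.39, [0.5452, -0.1516, 0.092]), ([380.4, 192.0], 0.2, [0.6105, -0.1519, 0.092])]
lever_end [([305.5, 176.3], 0.51, [0.6346, 0.0478, 0.17])]
clamp_pad [([297.8, 223.7], 0.67, [0.5218, 0.0704, 0.0505]), ([340.1, 197.5], 0.31, [0.5982, -0.0456, 0.0505])]
fixture [([
[... 158 characters left out ...]
, 1.099], [0.0, 0.0, 0.0, 1.0]]
flange [([281.1, 247.9], 0.87, [0.4065, -0.0469, 0.016]), ([320.0, 224.5], 0.85, [0.5727, -0.0303, 0.016]), ([323.0, 263.4], 0.72, [0.4491, -0.1808, 0.016])]
seat [([332.5, 221.1], 0.74, [0.6153, -0.0421, 0.016])]
strap_pivot [([314.7, 194.0], 0.62, [0.6281, 0.0577, 0.068]), ([282.0, 206.3], 0.2, [0.5003, 0.0671, 0.068])]
strap_end [([285.3, 202.9], 0.79, [0.5209, 0.0768, 0.068])]
lever_pivot [([310.3, 189.3], 0.92, [0.61, 0.0583, 0.092])]
lever_end [([317.1, 165.9], 0.56, [0.6345, 0.0523, 0.17]), ([283.2, 209.4], 0.36, [0.3924, -0.0856, 0.17])]
clamp_pad [([282.3, 208.0], 0.52, [0.5119, 0.0818, 0.0505])]
fixture [([329.9, 225.0], 0.7, [0.6105, -0.0354, 0.0])]
```

```bash
python3 - <<'E'
from h import *
a=cams.read_camera("top");b=cams.read_camera("scene")
A=a["pixels"][120:300,220:420,::-1];B=b["pixels"][130:300,230:430,::-1]
cv2.imwrite("pics/t1.png",cv2.resize(A,None,fx=3.3,fy=3.3,interpolation=cv2.INTER_CUBIC))
cv2.imwrite("pics/s1.png",cv2.resize(B,None,fx=3.3,fy=3.3,interpolation=cv2.INTER_CUBIC))
E
```

```text
(no output)
```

View pics/t1.png

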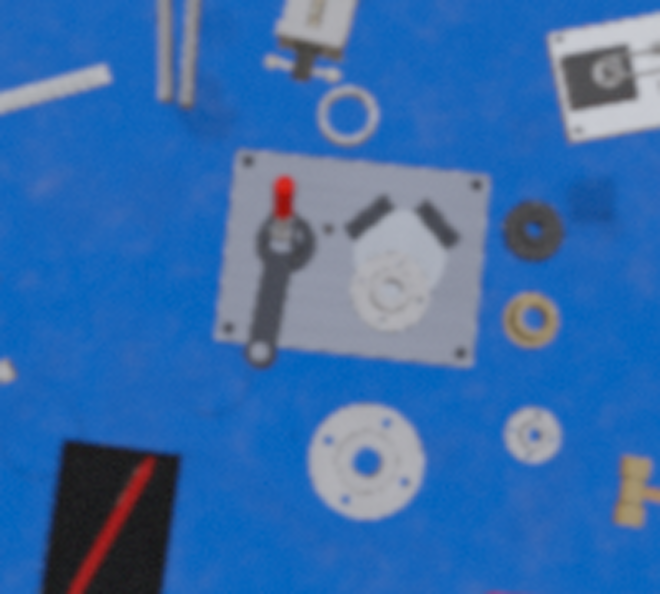

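View pics/s1.png

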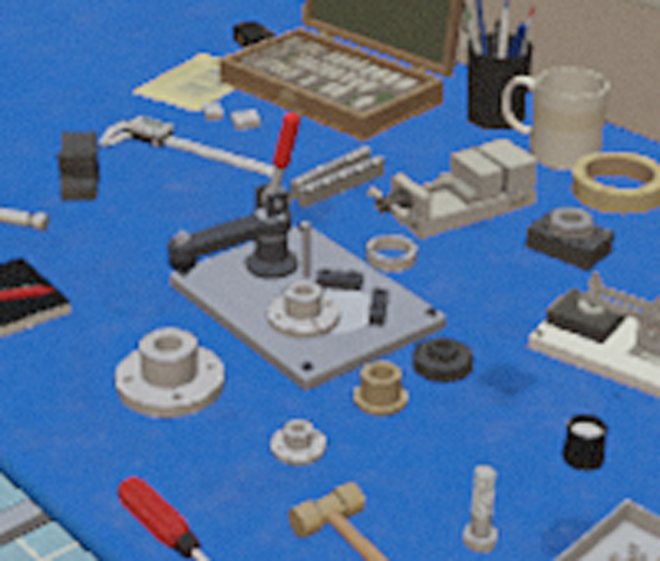

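View pics/scene0.png

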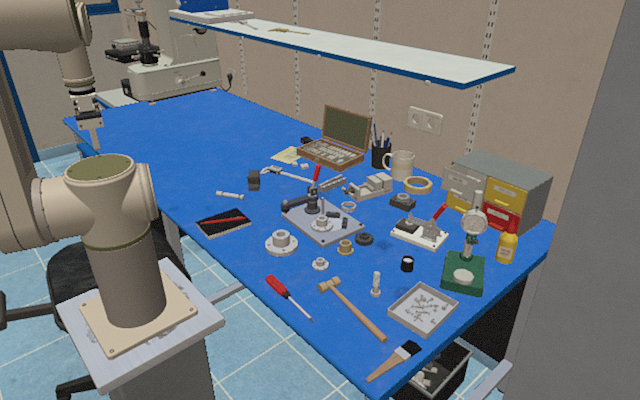

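The three flange look-alikes, at scene pixels, are the large one (281,248), the one on the plate (320,224) and the small one (323,263). The one on the plate is middle-sized, and it lies in front of the jaws, so it is the right one. The enlarged crop confirms this. The strap points to about -x of the fixture, with the red lever up. Next I'll fit the fixture pose from the plate's outline.

```bash
cat > fit.py <<'E'
from h import *
from scipy.optimize import least_squares
def F(q,X):
    c,s=np.cos(q[2]),np.sin(q[2]);X=np.array(X,float)
    return np.array([q[0]+c*X[0]-s*X[1],q[1]+s*X[0]+c*X[1],X[2]])
C=[(-90,-72),(80,-72),(80,152),(-90,152)]
def fitplate(p,q0):
    g=cv2.GaussianBlur(p["pixels"],(0,0),.7).astype(float);sat=g[:,:,2]-g[:,:,0]  # blue minus red
    q=np.array(q0,float)
    P=[]
    # sample edges, find max gradient of sat along outward normal
    for k in range(4):
        a=np.array(C[k]);b=np.array(C[(k+1)%4]);n=np.array([(b-a)[1],-(b-a)[0]])/np.linalg.norm(b-a)
        for f in np.linspace(.08,.92,40):P.append((a+(b-a)*f,n,k))
    for it in range(6):
        obs=[]
        for m,n,k in P:
            if p["extrinsics"][2][3]<1.105 and k in(0,3):continue # scene: front side faces hide top edge
            u0=proj(p,F(q,[*m/1000,.016]));u1=proj(p,F(q,[*(m+n)/1000,.016]));d=(u1-u0)/np.linalg.norm(u1-u0)
            t=np.arange(-5,5.01,.25);S=(u0+np.outer(t,d)).astype(np.float32)
            v=cv2.remap(sat.astype(np.float32),S[:,0].copy(),S[:,1].copy(),cv2.INTER_LINEAR).ravel()
            gr=np.gradient(v);j=gr.argmax()
            if gr[j]>3:obs.append((m,d,S[j]))
        fun=lambda q:[np.dot(proj(p,F(q,[*m/1000,.016]))-s,d) for m,d,s in obs]
        r=least_squares(fun,q,loss="soft_l1",f_scale=.3);q=r.x
    return q,np.median(np.abs(fun(q))),len(obs)
E
python3 - <<'E'
from fit import *
for n in("top","scene"):
    p=cams.read_camera(n);q,e,N=fitplate(p,[.603,-.045,-.1]);print(n,q,e,N)
    for nm,X in(("seat",(0,0,.016)),("strap_pivot",(0,.1,.068)),("lever_pivot",(0,.1,.092))):
        r=cams.pinpoint(p,nm)
        print(nm,F(q,X),proj(p,F(q,X)),r[0]["xy"] if r else 0)
    # flange hub outline from mask
    for r in cams.silhouettes(p,"flange"):
        x=at(p,r["xy"],.03)
        if np.hypot(*(x[:2]-[.575,-.04]))<.05:
            m=r["mask"];ys,xs=np.nonzero(m);print("flange mask",m.sum(),xs.min(),xs.max(),ys.min(),ys.max())
            # fit silhouette: project model circles
            def hull(f):
                a=np.linspace(0,2*np.pi,60);P=[]
                for rr,z in((.034,.016),(.034,.026),(.018,.048)):
                    P+= [proj(p,[f[0]+rr*np.cos(t),f[1]+rr*np.sin(t),z]) for t in a]
                return np.array(P,np.float32)
            def sil(f):
                I=np.zeros((1600,2560),np.uint8);P=hull(f);
                cv2.fillConvexPoly(I,cv2.convexHull(((P[:120]+.5)*4).astype(np.int32)),1)
                cv2.fillConvexPoly(I,cv2.convexHull(((np.vstack([P[120:], [ (proj(p,[f[0]+.018*np.cos(t),f[1]+.018*np.sin(t),.026])) for t in np.linspace(0,6.28,60)]])+.5)*4).astype(np.int32)),1)
                return cv2.resize(I.astype(np.float32),(640,400),interpolation=cv2.INTER_AREA)
            from scipy.optimize import minimize
            g=minimize(lambda f:np.abs(sil(f)-m).sum(),x[:2],method="Nelder-Mead",options=dict(initial_simplex=[x[:2],x[:2]+[.01,0],x[:2]+[0,.01]],xatol=1e-4))
            f=g.x;c,s=np.cos(q[2]),np.sin(q[2]);d=f-q[:2];print("flange",f,g.fun,"in fixture",[c*d[0]+s*d[1],-s*d[0]+c*d[1]])
E
```

```text
top [ 0.60348097 -0.04821316 -0.08210484] 0.7134451272858984 158
seat [ 0.60348097 -0.04821316  0.016     ] [340.47134732 197.1844127 ] [341.8, 198.6]
strap_pivot [0.61168223 0.05144997 0.068     ] [305.33267126 190.98449232] [301.8, 193.6]
lever_pivot [0.61168223 0.05144997 0.092     ] [304.99120968 189.73404228] [305.0, 191.6]
flange mask 402 326 349 197 219
flange [ 0.57120979 -0.04020545] 61.0625 in fixture [np.float64(-0.03281920667507173), np.float64(0.005334083542315307)]
scene [ 0.61491372  0.00136922 -0.07579027] 0.33469203568678224 77
seat [0.61491372 0.00136922 0.016     ] [323.20777149 215.69580461] [331.6, 218.3]
strap_pivot [0.6224855  0.10108215 0.068     ] [304.84927604 189.80700396] [312.4, 195.8]
lever_pivot [0.6224855  0.10108215 0.092     ] [304.71920571 183.45695589] [312.4, 187.6]
flange mask 277 311 331 215 231
flange [ 0.57034105 -0.03657164] 31.125 in fixture [np.float64(-0.04157192527893857), np.float64(-0.04120688718728821)]
```

```bash
cat > fit2.py <<'E'
from fit import F,C
from h import *
from scipy.optimize import least_squares
def fitjoint(ps,q0,iters=8,w=6):
    q=np.array(q0,float)
    for it in range(iters):
        obs=[]
        for p in ps:
            g=cv2.GaussianBlur(p["pixels"],(0,0),.6).astype(np.float32);sat=np.ascontiguousarray(g[:,:,2]-g[:,:,0])
            E=np.array(p["extrinsics"]);cam=-E[:3,:3].T@E[:3,3]
            for k in range(4):
                a=np.array(C[k])/1000;b=np.array(C[(k+1)%4])/1000;n=np.array([(b-a)[1],-(b-a)[0]])/np.linalg.norm(b-a)
                nw=F(q,[*n,0])[:2]-q[:2];mid=F(q,[*(a+b)/2,.016])
                z=0. if nw@(cam[:2]-mid[:2])>0 else .016
                for f in np.linspace(.06,.94,45):
                    m=a+(b-a)*f;u0=proj(p,F(q,[*m,z]));d=proj(p,F(q,[*(m+n*.001),z]))-u0;d/=np.linalg.norm(d)
                    t=np.arange(-w,w+.01,.25);S=(u0+np.outer(t,d)).astype(np.float32)
                    v=cv2.remap(sat,S[:,0].copy(),S[:,1].copy(),cv2.INTER_LINEAR).ravel()
                    gr=np.gradient(v);j=gr.argmax()
                    if gr[j]>4:obs.append((p,m,z,d,S[j],k))
        fun=lambda q:np.array([np.dot(proj(p,F(q,[*m,z]))-s,d) for p,m,z,d,s,k in obs])
        q=least_squares(fun,q,loss="soft_l1",f_scale=.3).x
        w=max(3,w-1)
    r=fun(q);info={(p["shot"],k):round(float(np.median(r[[i for i,o in enumerate(obs) if o[0] is p and o[5]==k]])),2) for p in ps for k in range(4) if any(o[0] is p and o[5]==k for o in obs)}
    return q,info,len(obs)
E
python3 - <<'E'
from fit2 import *
a=cams.read_camera("top");b=cams.read_camera("scene")
for ps in([a],[b],[a,b]):
    print(fitjoint(ps,[.603,-.045,-.082]))
q=fitjoint([a,b],[.603,-.045,-.082])[0]
out=[]
for p,(x0,y0,x1,y1) in((a,(270,150,380,250)),(b,(270,150,380,250))):
    s=7;im=cv2.resize(p["pixels"][y0:y1,x0:x1,::-1],None,fx=3.6,fy=3.6,interpolation=cv2.INTER_CUBIC)
    P=lambda X:tuple(int(v) for v in (proj(p,F(q,X))-[x0,y0]+.5)*3.6)
    for k in range(4):
        for z in(0,.016):cv2.line(im,P([C[k][0]/1e3,C[k][1]/1e3,z]),P([C[(k+1)%4][0]/1e3,C[(k+1)%4][1]/1e3,z]),(0,255,255),1)
    cv2.polylines(im,[np.array([P([.034*np.cos(t),.034*np.sin(t),.016]) for t in np.linspace(0,6.28,40)])],True,(0,255,0),1)
    cv2.polylines(im,[np.array([P([.027*np.cos(t),.1+.027*np.sin(t),.028]) for t in np.linspace(0,6.28,40)])],True,(0,0,255),1)
    for sg in(1,-1):
        e=np.array([1,sg])/2**.5;f=np.array([-1,sg])/2**.5
        cv2.line(im,P([*(.034*e+.023*f),.03]),P([*(.034*e-.023*f),.03]),(255,0,255),1)
    cv2.circle(im,P([.015,.064,.076]),3,(255,255,0),1)
    out.append(im)
cv2.imwrite("pics/ov.png",np.hstack(out))
E
```

```text
(array([ 0.60399556, -0.04825847, -0.0847182 ]), {(7, 0): -0.71, (7, 1): -0.44, (7, 2): -0.71, (7, 3): -0.29}, 175)
(array([ 0.60383207, -0.04603152, -0.07643959]), {(8, 0): 0.08, (8, 1): 0.55, (8, 2): 0.95, (8, 3): 0.19}, 153)
(array([ 0.60365588, -0.04715315, -0.08505127]), {(7, 0): -1.05, (7, 1): -0.47, (7, 2): -0.2, (7, 3): -0.28, (8, 0): 0.48, (8, 1): 0.51, (8, 2): 0.76, (8, 3): 0.24}, 329)
```

View pics/ov.png

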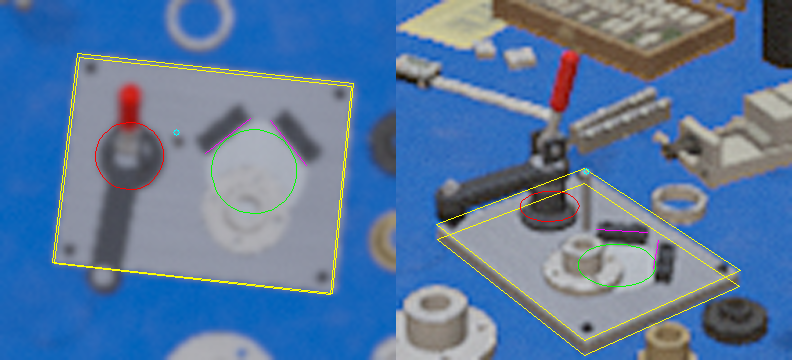

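The overlay agrees with both pictures to about 2 mm: the fixture is at (0.604, -0.047) with yaw -0.083. The flange is at about (-33, +6) mm in the fixture frame. I'll push with closed fingers, tool y along fixture x.

```bash
cat > plan.py <<'E'
from fit import F
from h import *
from scipy.spatial.transform import Rotation as Rn
Q=[.6038,-.0472,-.083]
def plan(tgt,roll,n,state=None):
    """rows from the present pose to world tgt with total roll, n rows"""
    s=state or robot.read_state();R=Rn.from_rotvec(s["orientation"]).as_matrix();p=np.array(s["tool_pos"]);rows=[]
    d=np.array(tgt)-p
    for i in range(n):
        want=p  # running commanded
        step=(np.array(tgt)-p)/(n-i)
        o=np.round(R.T@step*100,1);r=round(roll/n,3);rows.append((o.tolist(),r))
        p=p+R@(o/100);R=R@Rn.from_rotvec([0,0,r]).as_matrix()
    return rows,p
def here():
    s=robot.read_state();R=Rn.from_rotvec(s["orientation"]).as_matrix();c,sn=np.cos(Q[2]),np.sin(Q[2]);d=s["tool_pos"][:2]-np.array(Q[:2])
    f=[c*d[0]+sn*d[1],-sn*d[0]+c*d[1],s["tool_pos"][2]]
    print("t",s["t"],"fix mm",np.round(np.array(f)*1000,1),"yaw of tool y",np.arctan2(R[1,1],R[0,1]),"F",np.round(s["force"],1),"q",np.round(s["q"],2),"open",s["opening"]);return s,R
E
python3 - <<'E'
from plan import *
s,R=here();a=np.arctan2(R[1,1],R[0,1]);print("roll",a-Q[2])
rows,p=plan(F(Q,[-.108,.003,.14]),a-Q[2],12);print(p);[print(r) for r in rows]
E
```

```text
t 1.6 fix mm [-513.1  589.8  194.5] yaw of tool y 1.3329354953237318 F [ 0.2  0.4 -0.3] q [ 1.25  0.13  1.49 -0.    1.52 -0.09] open 0.09329366133034185
roll 1.4159354953237318
[ 0.4964533  -0.03490168  0.13955759]
([-4.1, -4.3, 0.5], np.float64(0.118))
([-4.6, -3.8, 0.5], np.float64(0.118))
([-5.0, -3.2, 0.4], np.float64(0.118))
([-5.3, -2.6, 0.5], np.float64(0.118))
([-5.6, -2.0, 0.4], np.float64(0.118))
([-5.8, -1.3, 0.5], np.float64(0.118))
([-5.9, -0.6, 0.4], np.float64(0.118))
([-5.9, 0.1, 0.5], np.float64(0.118))
([-5.9, 0.8, 0.4], np.float64(0.118))
([-5.8, 1.4, 0.5], np.float64(0.118))
([-5.6, 2.1, 0.4], np.float64(0.118))
([-5.2, 2.8, 0.5], np.float64(0.118))
```

Emit:
{"op": "step_arm", "data": {"deltas": [{"offset":[-4.1,-4.3,0.5],"roll":0.118},{"offset":[-4.6,-3.8,0.5],"roll":0.118},{"offset":[-5.0,-3.2,0.4],"roll":0.118},{"offset":[-5.3,-2.6,0.5],"roll":0.118},{"offset":[-5.6,-2.0,0.4],"roll":0.118},{"offset":[-5.8,-1.3,0.5],"roll":0.118},{"offset":[-5.9,-0.6,0.4],"roll":0.118},{"offset":[-5.9,0.1,0.5],"roll":0.118},{"offset":[-5.9,0.8,0.4],"roll":0.118},{"offset":[-5.8,1.4,0.5],"roll":0.118},{"offset":[-5.6,2.1,0.4],"roll":0.118},{"offset":[-5.2,2.8,0.5],"roll":0.118}], "fingers": 0, "grip_force": 20}}

```text
t: 3.1
tool_pos: [0.4974, -0.0369, 0.1398]
orientation: [2.316, 2.122, 0.001]
force: [0.2, 1.2, 0.4]
opening: 0.0006
```

```bash
python3 - <<'E'
from plan import *
s,R=here();p=cams.read_camera("wrist");save(p,"w1.png",(120,0,520,400),1.4);here()
rows,p=plan(F(Q,[-.108,.003,.0195]),0,4);print(rows)
E
```

```text
t 3.1 fix mm [-106.8    1.4  139.8] yaw of tool y -0.08729330291571159 F [0.2 1.2 0.4] q [-0.18 -0.12  1.84  0.    1.42 -0.09] open 0.0006029133655222696
t 3.15 fix mm [-104.4   -4.1  138.8] yaw of tool y -0.09597081755811963 F [-3.5 -4.7 -0.2] q [-0.18 -0.11  1.83 -0.    1.42 -0.09] open 0.0006150844055919371
[([0.2, -0.1, 3.0], 0.0), ([0.2, -0.1, 3.0], 0.0), ([0.2, -0.1, 3.0], 0.0), ([0.1, -0.1, 2.9], 0.0)]
```

View pics/w1.png

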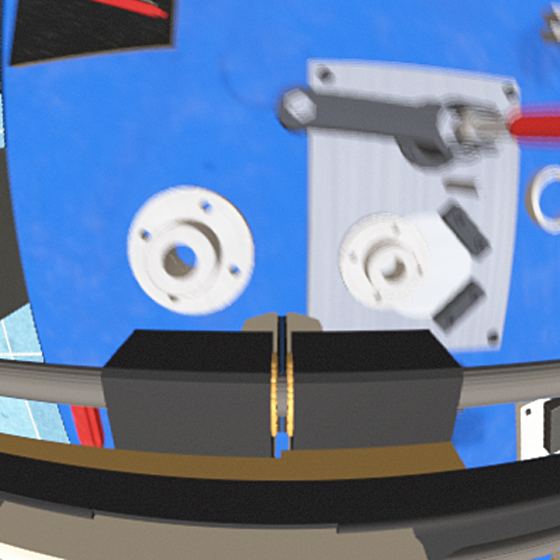

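Wrist view: the closed fingers (285,320) stand between the large flange (190,250) and the middle flange (390,265), and the way down is clear.

Emit:
{"op": "step_arm", "data": {"deltas": [{"offset":[0,0,2]},{"offset":[0,0,3]},{"offset":[0,0,3]},{"offset":[0,0,2.5]},{"offset":[0,0,1]},{"offset":[0,0,0]},{"offset":[0,0,0]}]}}

```text
schema error: expected keys offset, roll
```

```bash
python3 - <<'E'
from plan import *
s,R=here();rows,p=plan(F(Q,[-.108,.003,.0195]),0,1);print(rows)
E
```

```text
t 3.15 fix mm [-104.4   -4.1  138.8] yaw of tool y -0.09597081755811963 F [-3.5 -4.7 -0.2] q [-0.18 -0.11  1.83 -0.    1.42 -0.09] open 0.0006150844055919371
[([0.7, -0.4, 11.9], 0.0)]
```

Emit:
{"op": "step_arm", "data": {"deltas": [{"offset":[0,0,2],"roll":0},{"offset":[0,0,3],"roll":0},{"offset":[0,0,3],"roll":0},{"offset":[0,0,2.5],"roll":0},{"offset":[0,0,1],"roll":0},{"offset":[0,0,0],"roll":0},{"offset":[0,0,0],"roll":0}]}}

```text
t: 4.03
tool_pos: [0.4975, -0.035, 0.0258]
orientation: [2.31, 2.126, 0.002]
force: [0.1, 0.3, -0.8]
opening: 0.0007
```

```bash
python3 - <<'E'
from plan import *
s,R=here();rows,p=plan(F(Q,[-.108,.003,.0195]),0,1);print(rows)
E
```

```text
t 4.025 fix mm [-106.9    3.4   25.8] yaw of tool y -0.08288866227824387 F [ 0.1  0.3 -0.8] q [-0.17  0.01  1.94  0.    1.19 -0.09] open 0.0006668158157861012
[([-0.0, -0.1, 0.6], 0.0)]
```

Emit:
{"op": "step_arm", "data": {"deltas": [{"offset":[0,0,0.6],"roll":0},{"offset":[0,0.5,0],"roll":0},{"offset":[0,0.5,0],"roll":0},{"offset":[0,0.5,0],"roll":0},{"offset":[0,0.5,0],"roll":0},{"offset":[0,0.5,0],"roll":0},{"offset":[0,0.5,0],"roll":0},{"offset":[0,0.5,0],"roll":0},{"offset":[0,0.5,0],"roll":0},{"offset":[0,0,0],"roll":0}]}}

```text
t: 5.28
tool_pos: [0.5367, -0.0382, 0.0186]
orientation: [2.312, 2.127, 0.0]
force: [-0.2, 0.4, 0.4]
opening: 0.0005
```

```bash
python3 - <<'E'
from plan import *
here()
E
```

```text
t 5.275 fix mm [-67.6   3.4  18.6] yaw of tool y -0.08294843777553988 F [-0.2  0.4  0.4] q [-0.17  0.12  1.83  0.    1.19 -0.08] open 0.0005345549218156235
```

Emit:
{"op": "step_arm", "data": {"deltas": [{"offset":[0,0.3,0],"roll":0},{"offset":[0,0.3,0],"roll":0},{"offset":[0,0.3,0],"roll":0},{"offset":[0,0.3,0],"roll":0},{"offset":[0,0.2,0],"roll":0}]}}

```text
t: 5.9
tool_pos: [0.55, -0.0393, 0.0184]
orientation: [-2.311, -2.127, 0.001]
force: [-3.2, 0.1, 3.1]
opening: -0.0
```

```bash
python3 - <<'E'
from plan import *
here()
p=cams.read_camera("scene");save(p,"s2.png",(280,170,370,250),7)
E
```

```text
t 5.9 fix mm [-54.2   3.4  18.4] yaw of tool y -0.08297792990887226 F [-3.2  0.1  3.1] q [-0.16  0.16  1.79 -0.    1.19 -0.08] open -3.1230086251540345e-06
```

View pics/s2.png

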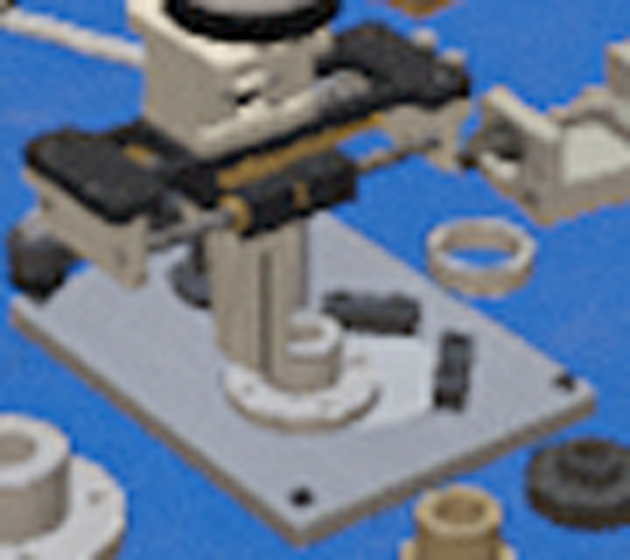

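```bash
python3 - <<'E'
from plan import *
p=cams.read_camera("scene")
c,s=np.cos(Q[2]),np.sin(Q[2])
fx=lambda x:np.round(1000*np.array([c*(x[0]-Q[0])+s*(x[1]-Q[1]),-s*(x[0]-Q[0])+c*(x[1]-Q[1])]),1)
print("hub top",fx(at(p,(324.7,217.1),.048)), "tcp px",proj(p,F(Q,[-.054,.0034,.0184])))
for r in cams.pinpoint(p,"flange"):print(r["xy"],r["score"],fx(at(p,r["xy"],.016)))
o=p["pixels"][170:250,280:370,::-1];im=cv2.resize(o,None,fx=7,fy=7,interpolation=cv2.INTER_CUBIC)
P=lambda X:tuple(int(v) for v in (proj(p,F(Q,X))-[280,170]+.5)*7)
for cx,col in((-.0335,(0,255,255)),(-.020,(0,255,0))):
  for r,z in((.034,.026),(.018,.048)):
    cv2.polylines(im,[np.array([P([cx+r*np.cos(t),.005+r*np.sin(t),z]) for t in np.linspace(0,6.28,40)])],True,col,1)
cv2.polylines(im,[np.array([P([-.0542+a,.0034+b,.0184]) for a,b in((-.0175,-.0075),(.0175,-.0075),(.0175,.0075),(-.0175,.0075))])],True,(0,0,255),1)
cv2.imwrite("pics/s3.png",im)
E
```

```text
hub top [-25.2  -0.2] tcp px [316.55320829 227.71570524]
[321.2, 225.8] 0.71 [-33.9   6.2]
[319.9, 265.6] 0.52 [-155.7 -148.5]
```

View pics/s3.png

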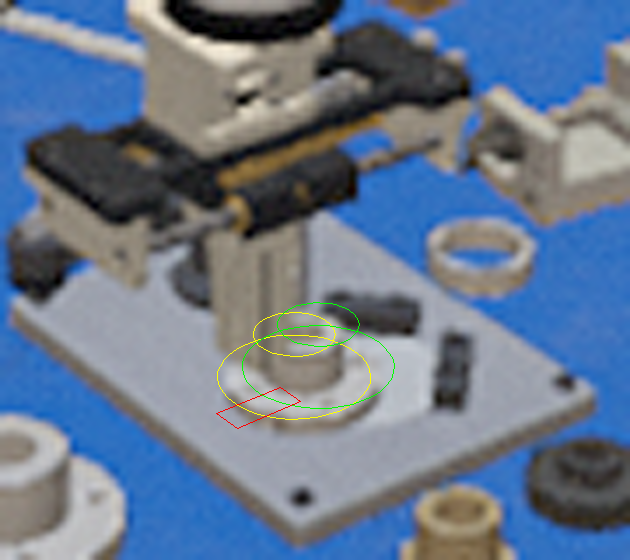

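```bash
cat >> plan.py <<'E'
def wproj(p,X):
    E=np.array(p["extrinsics"]);c=E[:3,:3]@np.array(X)+E[:3,3];r=np.hypot(c[0],c[1]);th=np.arctan2(r,c[2])
    return np.array([p["cx"]+p["fx"]*th*c[0]/r,p["cy"]+p["fy"]*th*c[1]/r])
def overlay(p,pr,crop,s,fl,tcp=None):
    x0,y0,x1,y1=crop;im=cv2.resize(p["pixels"][y0:y1,x0:x1,::-1],None,fx=s,fy=s,interpolation=cv2.INTER_CUBIC)
    P=lambda X:[int(v) for v in (pr(p,X)-[x0,y0]+.5)*s]
    def pl(L,col,cl=True):cv2.polylines(im,[np.array([P(X) for X in L])],cl,col,1)
    pl([F(Q,[a/1e3,b/1e3,.016]) for a,b in((-90,-72),(80,-72),(80,152),(-90,152))],(0,255,255))
    pl([F(Q,[.034*np.cos(t),.034*np.sin(t),.026]) for t in np.linspace(0,6.2,40)],(0,255,0))
    pl([F(Q,[.018*np.cos(t),.018*np.sin(t),.048]) for t in np.linspace(0,6.2,40)],(0,255,0))
    if tcp is not None:
        for z in(0,.04):pl([np.array(tcp)+F([0,0,Q[2]],[a,b,z]) for a,b in((-.0175,-.0075),(.0175,-.0075),(.0175,.0075),(-.0175,.0075))],(0,0,255))
    return im
E
python3 - <<'E'
from plan import *
s,R=here()
a=cams.read_camera("top");w=cams.read_camera("wrist")
A=overlay(a,proj,(285,160,375,260),4.2,None,s["tool_pos"])
W=overlay(w,wproj,(240,130,480,380),1.68,None,s["tool_pos"])
cv2.imwrite("pics/c4.png",np.hstack([A,W]));print(A.shape,W.shape)
E
```

```text
t 6.05 fix mm [-54.    3.4  18.5] yaw of tool y -0.08298515087896609 F [-2.6  0.4  1.8] q [-0.16  0.16  1.79  0.    1.19 -0.08] open 0.0006665766818205957
(420, 378, 3) (420, 403, 3)
```

View pics/c4.png

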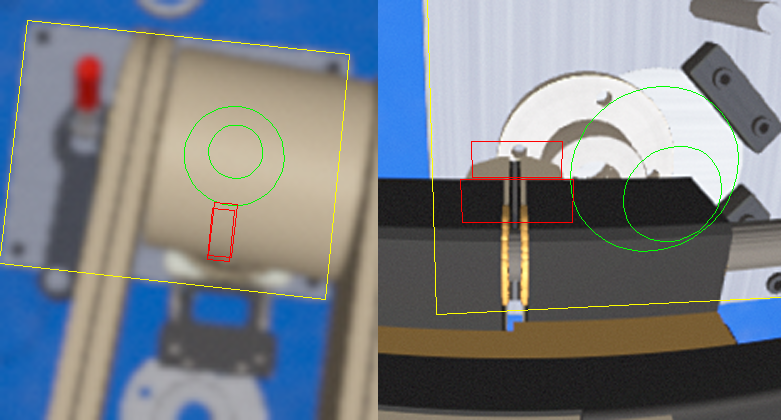

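Wrist and scene both show the closed fingertips over the rim, touching the hub. The real tips sit about 15 mm above the reported TCP, and the flange is now at about x = -26. I'll back off and feel for the plate with the tips.

Emit:
{"op": "step_arm", "data": {"deltas": [{"offset":[0,-1,0],"roll":0},{"offset":[0,-1.5,0],"roll":0},{"offset":[0,-1.5,0],"roll":0},{"offset":[0,-0.5,0],"roll":0},{"offset":[0,0,0],"roll":0},{"offset":[0,0,0.3],"roll":0},{"offset":[0,0,0.3],"roll":0},{"offset":[0,0,0],"roll":0}]}}

```text
t: 7.15
tool_pos: [0.5052, -0.0356, 0.012]
orientation: [-2.311, -2.127, 0.001]
force: [0.2, -0.1, -0.3]
opening: 0.0004
```

```bash
python3 - <<'E'
from plan import *
s,R=here()
b=cams.read_camera("scene");w=cams.read_camera("wrist")
A=overlay(b,proj,(280,175,360,245),6,None,s["tool_pos"])
W=overlay(w,wproj,(270,130,450,380),1.68,None,s["tool_pos"])
cv2.imwrite("pics/c5.png",np.hstack([A,W]));print(A.shape,W.shape)
E
```

```text
t 7.15 fix mm [-99.2   3.4  12. ] yaw of tool y -0.08301530968356109 F [ 0.2 -0.1 -0.3] q [-0.17  0.05  1.92 -0.    1.17 -0.09] open 0.00040913397726784456
(420, 480, 3) (420, 302, 3)
```

View pics/c5.png

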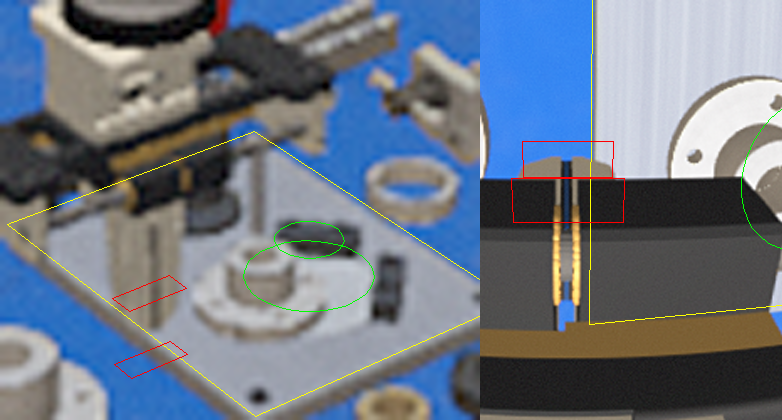

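No contact at a reported z of 12 mm, and the scene shows the tips still about 15 mm above the plate. I'll keep feeling downward.

Emit:
{"op": "step_arm", "data": {"deltas": [{"offset":[0,0,0.3],"roll":0},{"offset":[0,0,0.3],"roll":0},{"offset":[0,0,0.1],"roll":0},{"offset":[0,0,0],"roll":0}]}}

```text
t: 7.75
tool_pos: [0.5053, -0.0356, 0.0054]
orientation: [-2.312, -2.127, 0.0]
force: [-0.6, -0.0, 0.3]
opening: 0.0005
```

Emit:
{"op": "step_arm", "data": {"deltas": [{"offset":[0,0,0.1],"roll":0},{"offset":[0,0,0.1],"roll":0},{"offset":[0,0,0],"roll":0}]}}

```text
t: 8.12
tool_pos: [0.5054, -0.0356, 0.0035]
orientation: [-2.312, -2.127, 0.0]
force: [-0.0, -0.5, 0.3]
opening: 0.0006
```

Emit:
{"op": "step_arm", "data": {"deltas": [{"offset":[0,0,0.1],"roll":0},{"offset":[0,0,0.1],"roll":0},{"offset":[0,0,0],"roll":0}]}}

```text
t: 8.5
tool_pos: [0.5053, -0.0356, 0.0014]
orientation: [-2.312, -2.127, 0.0]
force: [0.0, -0.2, -0.3]
opening: 0.0005
```

Emit:
{"op": "step_arm", "data": {"deltas": [{"offset":[0,0,0.1],"roll":0},{"offset":[0,0,0],"roll":0}]}}

```text
t: 8.75
tool_pos: [0.5054, -0.0356, 0.0005]
orientation: [-2.312, -2.127, 0.0]
force: [0.0, 0.7, 0.4]
opening: 0.0005
```

Emit:
{"op": "step_arm", "data": {"deltas": [{"offset":[0,0,0.1],"roll":0},{"offset":[0,0,0],"roll":0}]}}

```text
t: 9.0
tool_pos: [0.5054, -0.0356, -0.0005]
orientation: [-2.312, -2.127, 0.0]
force: [-0.5, 0.3, 0.9]
opening: 0.0001
```

Emit:
{"op": "step_arm", "data": {"deltas": [{"offset":[0,0,0.1],"roll":0},{"offset":[0,0,0],"roll":0}]}}

```text
t: 9.25
tool_pos: [0.5054, -0.0356, -0.0016]
orientation: [-2.312, -2.127, 0.0]
force: [0.5, 0.6, 0.1]
opening: 0.0005
```

Emit:
{"op": "step_arm", "data": {"deltas": [{"offset":[0,0,-0.3],"roll":0},{"offset":[0,0.4,0],"roll":0},{"offset":[0,0.4,0],"roll":0},{"offset":[0,0.4,0],"roll":0},{"offset":[0,0,0],"roll":0}]}}

```text
t: 9.88
tool_pos: [0.5177, -0.0366, 0.0015]
orientation: [2.312, 2.127, 0.0]
force: [0.4, -0.0, 0.5]
opening: 0.0004
```

Emit:
{"op": "step_arm", "data": {"deltas": [{"offset":[0,0,0.1],"roll":0},{"offset":[0,0,0.1],"roll":0},{"offset":[0,0,0],"roll":0}]}}

```text
t: 10.25
tool_pos: [0.5172, -0.0366, -0.0006]
orientation: [-2.312, -2.127, 0.0]
force: [-0.8, -0.9, -0.4]
opening: 0.001
```

Emit:
{"op": "step_arm", "data": {"deltas": [{"offset":[0,0,0.1],"roll":0},{"offset":[0,0,0],"roll":0}]}}

```text
t: 10.5
tool_pos: [0.5173, -0.0366, -0.0015]
orientation: [-2.312, -2.127, 0.0]
force: [-0.2, 0.0, 0.6]
opening: 0.0005
```

Emit:
{"op": "step_arm", "data": {"deltas": [{"offset":[0,0,0.1],"roll":0},{"offset":[0,0,0],"roll":0}]}}

```text
t: 10.75
tool_pos: [0.5173, -0.0366, -0.0025]
orientation: [-2.312, -2.127, 0.0]
force: [-0.3, 0.7, -1.0]
opening: 0.0008
```

The tip centre is over the plate at a reported z of -2.5 mm, so the tips are 18.5 mm or more short of the reported TCP and now at rim height. Raising 1 mm and pushing.

Emit:
{"op": "step_arm", "data": {"deltas": [{"offset":[0,0,-0.1],"roll":0},{"offset":[0,0.4,0],"roll":0},{"offset":[0,0.4,0],"roll":0},{"offset":[0,0.4,0],"roll":0},{"offset":[0,0.4,0],"roll":0},{"offset":[0,0.3,0],"roll":0}]}}

```text
t: 11.5
tool_pos: [0.5364, -0.0382, -0.0015]
orientation: [-2.312, -2.127, 0.0]
force: [-3.3, 0.3, 1.1]
opening: 0.0008
```

```bash
python3 - <<'E'
from plan import *
s,R=here()
b=cams.read_camera("scene");w=cams.read_camera("wrist")
A=overlay(b,proj,(280,175,360,245),6,None,s["tool_pos"]+np.array([0,0,.0185]))
W=overlay(w,wproj,(270,130,450,380),1.68,None,s["tool_pos"]+np.array([0,0,.0185]))
cv2.imwrite("pics/c6.png",np.hstack([A,W]));print(A.shape,W.shape)
E
```

```text
t 11.5 fix mm [-67.9   3.4  -1.5] yaw of tool y -0.08305315893959879 F [-3.3  0.3  1.1] q [-0.17  0.15  1.84  0.    1.15 -0.08] open 0.0007721586874510047
(420, 480, 3) (420, 302, 3)
```

View pics/c6.png

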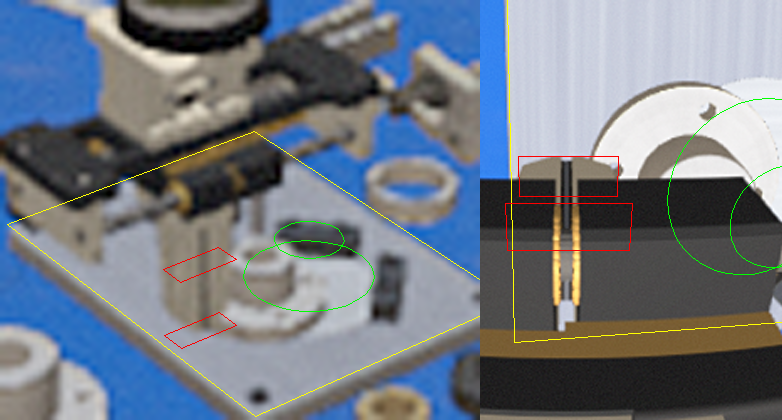

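Now the fingertip is in front of the rim and pushing it, with 3 N of drag. Continuing to the jaws.

Emit:
{"op": "step_arm", "data": {"deltas": [{"offset":[0,0.3,0],"roll":0},{"offset":[0,0.3,0],"roll":0},{"offset":[0,0.3,0],"roll":0},{"offset":[0,0.3,0],"roll":0}]}}

```text
t: 12.1
tool_pos: [0.5484, -0.0391, -0.0016]
orientation: [-2.312, -2.127, 0.0]
force: [-3.1, 0.7, 1.1]
opening: 0.0002
```

Emit:
{"op": "step_arm", "data": {"deltas": [{"offset":[0,0.2,0],"roll":0},{"offset":[0,0.2,0],"roll":0}]}}

```text
t: 12.35
tool_pos: [0.5523, -0.0395, -0.0015]
orientation: [-2.312, -2.127, 0.0]
force: [-2.4, -0.9, 0.6]
opening: 0.0006
```

Emit:
{"op": "step_arm", "data": {"deltas": [{"offset":[0,0.1,0],"roll":0},{"offset":[0,0.1,0],"roll":0}]}}

```text
t: 12.6
tool_pos: [0.5542, -0.0396, -0.0015]
orientation: [-2.312, -2.127, 0.0]
force: [-3.1, 0.2, 1.2]
opening: 0.0007
```

Emit:
{"op": "step_arm", "data": {"deltas": [{"offset":[0,0.1,0],"roll":0},{"offset":[0,0.1,0],"roll":0},{"offset":[0,0.1,0],"roll":0}]}}

```text
t: 12.98
tool_pos: [0.5573, -0.0399, -0.0015]
orientation: [2.312, 2.127, 0.0]
force: [-1.6, 0.7, -0.2]
opening: 0.0003
```

Emit:
{"op": "step_arm", "data": {"deltas": [{"offset":[0,0.1,0],"roll":0},{"offset":[0,0.1,0],"roll":0},{"offset":[0,0.1,0],"roll":0}]}}

```text
t: 13.35
tool_pos: [0.5603, -0.0402, -0.0015]
orientation: [-2.312, -2.127, 0.0]
force: [-1.8, -0.3, 0.7]
opening: 0.0004
```

```bash
python3 - <<'E'
from plan import *
s,R=here()
E
```

```text
t 13.35 fix mm [-43.9   3.4  -1.5] yaw of tool y -0.08299584045225877 F [-1.8 -0.3  0.7] q [-0.16  0.21  1.77 -0.    1.16 -0.08] open 0.0004145257023464547
```

Emit:
{"op": "step_arm", "data": {"deltas": [{"offset":[0,0.1,0],"roll":0},{"offset":[0,0.1,0],"roll":0}]}}

```text
t: 13.6
tool_pos: [0.5618, -0.0403, -0.0016]
orientation: [-2.311, -2.127, 0.001]
force: [-5.8, -0.3, 2.5]
opening: 0.0007
```

Emit:
{"op": "step_arm", "data": {"deltas": [{"offset":[0,0.1,0],"roll":0},{"offset":[0,0.1,0],"roll":0}]}}

```text
t: 13.85
tool_pos: [0.562, -0.0404, -0.0018]
orientation: [-2.309, -2.125, 0.005]
force: [-14.6, 0.5, 9.9]
opening: 0.0006
```

```bash
python3 - <<'E'
from plan import *
s,R=here()
b=cams.read_camera("scene");w=cams.read_camera("wrist")
A=overlay(b,proj,(280,175,360,245),6,None,s["tool_pos"]+np.array([0,0,.0185]))
W=overlay(w,wproj,(270,130,450,380),1.68,None,s["tool_pos"]+np.array([0,0,.0185]))
cv2.imwrite("pics/c7.png",np.hstack([A,W]))
E
```

```text
t 13.85 fix mm [-42.2   3.3  -1.8] yaw of tool y -0.0828727700913057 F [-14.6   0.5   9.9] q [-0.16  0.22  1.76 -0.    1.16 -0.08] open 0.0006072185534158319
```

The flange has stopped: 14.6 N in x with about 0 N sideways, so it is bearing evenly on both jaws. Retreat and raise, then go round to the outer side of the strap.

Emit:
{"op": "step_arm", "data": {"deltas": [{"offset":[0,-0.3,0],"roll":0},{"offset":[0,-1,0],"roll":0},{"offset":[0,-2,0],"roll":0},{"offset":[0,0,-2.5],"roll":0},{"offset":[0,0,-4],"roll":0},{"offset":[0,0,-3.5],"roll":0},{"offset":[0,0,0],"roll":0}]}}

```text
t: 14.82
tool_pos: [0.5342, -0.0382, 0.1026]
orientation: [2.307, 2.123, 0.008]
force: [0.4, -0.5, -0.5]
opening: 0.0006
```

```bash
python3 - <<'E'
from plan import *
s,R=here()
rows,p=plan(F(Q,[-.072,.155,.100]),1.571,10);print(p);[print(r) for r in rows]
E
```

```text
t 14.825 fix mm [-70.1   3.2 102.6] yaw of tool y -0.08304418387147877 F [ 0.4 -0.5 -0.5] q [-0.17  0.01  1.78  0.    1.34 -0.08] open 0.0005845253308494147
[0.54482306 0.11312887 0.10047742]
([1.5, -0.0, 0.0], 0.157)
([1.5, -0.3, 0.0], 0.157)
([1.4, -0.5, 0.0], 0.157)
([1.4, -0.7, 0.0], 0.157)
([1.2, -0.9, 0.0], 0.157)
([1.1, -1.1, 0.0], 0.157)
([0.9, -1.2, 0.1], 0.157)
([0.7, -1.4, 0.0], 0.157)
([0.4, -1.4, 0.1], 0.157)
([0.2, -1.5, 0.0], 0.157)
```

Emit:
{"op": "step_arm", "data": {"deltas": [{"offset":[1.5,0,0],"roll":0.157},{"offset":[1.5,-0.3,0],"roll":0.157},{"offset":[1.4,-0.5,0],"roll":0.157},{"offset":[1.4,-0.7,0],"roll":0.157},{"offset":[1.2,-0.9,0],"roll":0.157},{"offset":[1.1,-1.1,0],"roll":0.157},{"offset":[0.9,-1.2,0],"roll":0.157},{"offset":[0.7,-1.4,0],"roll":0.157},{"offset":[0.4,-1.4,0],"roll":0.157},{"offset":[0.2,-1.5,0],"roll":0.157},{"offset":[0,0,0],"roll":0},{"offset":[0,0,0],"roll":0}]}}

```text
t: 16.32
tool_pos: [0.5415, 0.1131, 0.0979]
orientation: [3.139, -0.123, -0.001]
force: [0.3, 0.8, -0.4]
opening: 0.0006
```

```bash
python3 - <<'E'
from plan import *
s,R=here()
b=cams.read_camera("scene");w=cams.read_camera("top")
A=overlay(b,proj,(275,165,365,245),4.5)if 0 else overlay(b,proj,(275,165,365,245),4.5,None)
W=overlay(w,proj,(280,160,365,240),4.5,None)
cv2.imwrite("pics/c8.png",np.hstack([A,W]))
c,sn=np.cos(Q[2]),np.sin(Q[2])
fx=lambda x:np.round(1000*np.array([c*(x[0]-Q[0])+sn*(x[1]-Q[1]),-sn*(x[0]-Q[0])+c*(x[1]-Q[1])]),1)
for p in(b,w):
  for n,z in(("flange",.016),("strap_end",.068)):
    for r in cams.pinpoint(p,n):print(n,r["xy"],round(r["score"],2),fx(at(p,r["xy"],z)))
E
```

```text
t 16.325 fix mm [-75.4 154.6  97.9] yaw of tool y -1.649207358228561 F [ 0.3  0.8 -0.4] q [ 0.11  0.07  1.73 -0.    1.34  1.76] open 0.0006253121111712105
flange [317.8, 263.7] 0.72 [-155.4 -138.4]
flange [327.7, 224.7] 0.67 [-13.9  -1.1]
flange [282.0, 246.4] 0.59 [-190.6  -11.5]
strap_end [282.5, 204.2] 0.9 [-104.3  115.3]
flange [328.1, 259.2] 0.89 [-180.1   15.7]
flange [339.3, 198.3] 0.87 [-3.8  2. ]
flange [381.7, 252.3] 0.67 [-144.1 -133. ]
strap_end [297.2, 222.6] 0.45 [-89.6 111.3]
```

View pics/c8.png

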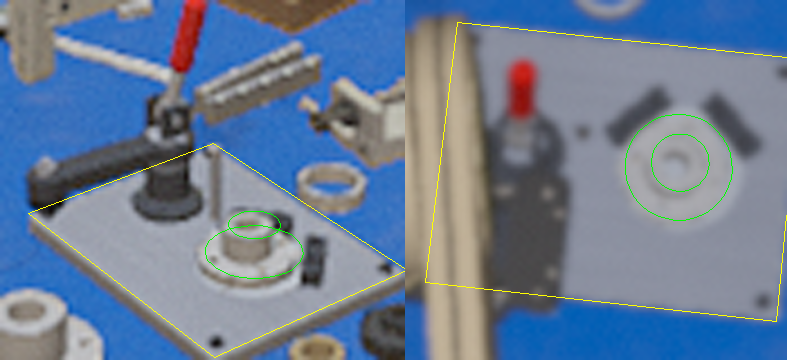

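In this view the strap points left at θ≈1.7, the lever is up and the flange sits in the V. I'll measure the flange against the jaws in each camera, which cancels the calibration bias.

```bash
cat > gap.py <<'E'
from plan import *
def score(p,g,pts_in,pts_out):
    a=np.array([proj(p,F(Q,X)) for X in pts_in],np.float32);b=np.array([proj(p,F(Q,X)) for X in pts_out],np.float32)
    rm=lambda u:cv2.remap(g,u[:,0].copy(),u[:,1].copy(),cv2.INTER_LINEAR).ravel()
    return rm(a)-rm(b)
def circ(x,y,r,z,ts):return [(x+r*np.cos(t),y+r*np.sin(t),z) for t in ts]
def best(f):
    G=[(f(x/1000,y/1000),x,y) for x in np.arange(-14,10.1,.5) for y in np.arange(-10,10.1,.5)];G.sort(reverse=True);return [tuple(np.round(v,1)) for v in G[:6:2]]
def run(p):
    g=cv2.cvtColor(p["pixels"],cv2.COLOR_RGB2GRAY).astype(np.float32)
    d=.0025
    jaw=[];e2=2**-.5
    def jf(x,y):
        tot=0
        for sg in(1,-1):
            e=np.array([e2,sg*e2]);f=np.array([-e2,sg*e2])
            I=[];O=[]
            for u in np.linspace(-.021,.021,25):
                for off,s1 in((.034,1),):
                    b=e*off+f*u+[x,y];I.append((*(b-e*d),.030));O.append((*(b+e*d),.030))
            for v in (.036,.040,.044)[:0]:pass
            tot+=score(p,g,I,O).mean()
            # jaw ends
            for end in(-1,1):
                I=[];O=[]
                for v in np.linspace(.036,.042,6):
                    b=e*v+f*end*.023+[x,y];I.append((*(b+f*end*d),.030));O.append((*(b-f*end*d),.030))
                tot+=.5*score(p,g,I,O).mean()
        return tot
    E=np.array(p["extrinsics"]);cam=-E[:3,:3].T@E[:3,3];v=F([0,0,-Q[2]],[*(cam[:2]-np.array(Q[:2])),0])[:2];va=np.arctan2(v[1],v[0])
    near=va+np.linspace(-1.2,1.2,40)
    def ff(x,y):
        s=np.abs(score(p,g,circ(x,y,.034-d*.6,.016,near),circ(x,y,.034+d*.6,.016,near))).mean() if 0 else 0
        a=score(p,g,circ(x,y,.034-d*.6,.026,near),circ(x,y,.034+d*.6,.026,near)).mean()  # rim top brighter than side/plate
        allt=np.linspace(0,6.28,60)
        h=np.abs(score(p,g,circ(x,y,.018-d*.6,.048,allt),circ(x,y,.018+d*.6,.048,allt))).mean()
        bo=score(p,g,circ(x,y,.034+d*.6,.016,near),circ(x,y,.034-d*.6,.018,near)).mean() 
        return a+h*.5+bo*(.7 if np.hypot(*v)>.5 else 0)
    return best(jf),best(ff)
E
python3 - <<'E'
from gap import *
for n in("top","scene"):
    p=cams.read_camera(n);j,f=run(p);print(n,"jaws",j,"\n flange",f)
    np.save(n+".npy",p["pixels"])
E
```

```text
top jaws [(np.float64(187.1), np.float64(-0.5), np.float64(-0.5)), (np.float64(186.8), np.float64(0.0), np.float64(-0.5)), (np.float64(185.2), np.float64(-0.5), np.float64(0.0))] 
 flange [(np.float64(9.7), np.float64(-7.0), np.float64(-2.5)), (np.float64(9.7), np.float64(-7.0), np.float64(-3.0)), (np.float64(9.6), np.float64(-6.5), np.float64(-3.0))]
scene jaws [(np.float64(143.2), np.float64(-5.5), np.float64(-8.0)), (np.float64(142.6), np.float64(-5.0), np.float64(-7.5)), (np.float64(142.1), np.float64(-5.0), np.float64(-7.0))] 
 flange [(np.float64(69.8), np.float64(-4.0), np.float64(3.0)), (np.float64(69.5), np.float64(-3.5), np.float64(3.5)), (np.float64(69.0), np.float64(-4.0), np.float64(2.5))]
```

```bash
python3 - <<'E'
import numpy as np,cv2
a=np.load("top.npy")[175:215,318:358,::-1];b=np.load("scene.npy")[200:235,308:355,::-1]
f=lambda i,w:cv2.convertScaleAbs(cv2.resize(i,(w,int(w*i.shape[0]/i.shape[1])),interpolation=cv2.INTER_CUBIC),alpha=1.6,beta=-110)
A=f(a,395);B=f(b,395);H=max(A.shape[0],B.shape[0]);pad=lambda i:np.pad(i,((0,H-i.shape[0]),(0,0),(0,0)))
cv2.imwrite("pics/c9.png",np.hstack([pad(A),pad(B)]))
E
```

```text
(no output)
```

View pics/c9.png

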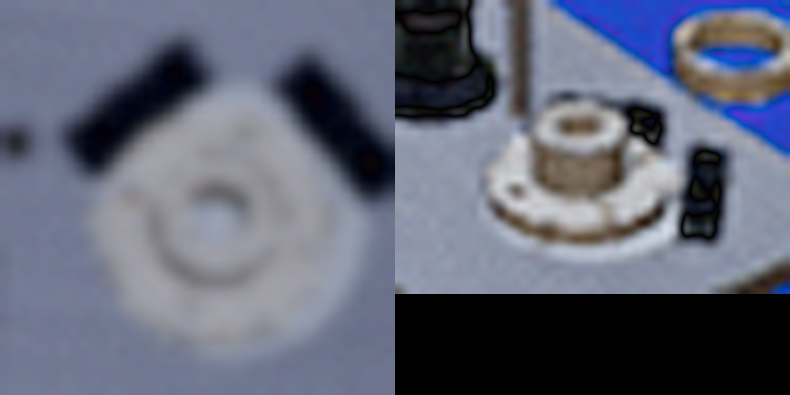

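The enlarged crop shows the rim on the left (+y) jaw, but a strip of the light seat patch is still visible towards the right (-y) jaw and the front. So it isn't fully home. I'll push once more, 30° from the +y side, to slide it along the left jaw into the right one.

```bash
python3 - <<'E'
from plan import *
s,R=here()
rows,p=plan(F(Q,[-.056,.032,.100]),-1.047,8);print(p);[print(r) for r in rows]
E
```

```text
t 16.725 fix mm [-74.9 154.9  98.6] yaw of tool y -1.6528958800784492 F [0.7 0.3 0.9] q [0.11 0.07 1.73 0.   1.34 1.77] open 0.0003924042907261172
[ 0.55103372 -0.0107997   0.09957247]
([0.2, 1.5, -0.0], -0.131)
([0.0, 1.6, -0.0], -0.131)
([-0.2, 1.5, -0.0], -0.131)
([-0.4, 1.5, -0.0], -0.131)
([-0.5, 1.5, -0.0], -0.131)
([-0.7, 1.4, -0.0], -0.131)
([-0.9, 1.2, -0.1], -0.131)
([-1.1, 1.2, -0.0], -0.131)
```

Emit:
{"op": "step_arm", "data": {"deltas": [{"offset":[0.2,1.5,0],"roll":-0.131},{"offset":[0,1.6,0],"roll":-0.131},{"offset":[-0.2,1.5,0],"roll":-0.131},{"offset":[-0.4,1.5,0],"roll":-0.131},{"offset":[-0.5,1.5,0],"roll":-0.131},{"offset":[-0.7,1.4,0],"roll":-0.131},{"offset":[-0.9,1.2,0],"roll":-0.131},{"offset":[-1.1,1.2,0],"roll":-0.131},{"offset":[0,0,0],"roll":0},{"offset":[0,0,0],"roll":0}]}}

```text
t: 17.98
tool_pos: [0.551, -0.0102, 0.0986]
orientation: [-2.784, -1.455, -0.0]
force: [0.0, 0.2, -0.8]
opening: 0.0006
```

```bash
python3 - <<'E'
from plan import *
s,R=here()
print(plan(F(Q,[-.056,.032,-.001]),0,1))
E
```

```text
t 17.975 fix mm [-55.7  32.5  98.6] yaw of tool y -0.6079655499537489 F [ 0.   0.2 -0.8] q [-0.11  0.06  1.74  0.    1.34  0.5 ] open 0.0005654758965931156
([([-0.1, 0.0, 10.0], 0.0)], array([ 0.55038117, -0.01096539, -0.00143998]))
```

Descend, then push along tool y in small steps.

Emit:
{"op": "step_arm", "data": {"deltas": [{"offset":[0,-0.3,3],"roll":0},{"offset":[0,0,3],"roll":0},{"offset":[0,0,2],"roll":0},{"offset":[0,0,1],"roll":0},{"offset":[0,0,0.5],"roll":0},{"offset":[0,0,0.4],"roll":0},{"offset":[0,0,0],"roll":0}]}}

```text
t: 18.85
tool_pos: [0.5489, -0.0089, -0.0001]
orientation: [2.782, 1.458, 0.001]
force: [-0.0, -0.4, -0.3]
opening: 0.0004
```

Emit:
{"op": "step_arm", "data": {"deltas": [{"offset":[0,0.4,0],"roll":0},{"offset":[0,0.4,0],"roll":0},{"offset":[0,0.4,0],"roll":0},{"offset":[0,0.3,0],"roll":0},{"offset":[0,0,0],"roll":0}]}}

```text
t: 19.48
tool_pos: [0.561, -0.0176, -0.0005]
orientation: [2.783, 1.458, 0.0]
force: [0.3, -0.3, -0.1]
opening: 0.0003
```

Emit:
{"op": "step_arm", "data": {"deltas": [{"offset":[0,0.2,0],"roll":0},{"offset":[0,0.2,0],"roll":0}]}}

```text
t: 19.73
tool_pos: [0.5641, -0.0197, -0.0005]
orientation: [-2.782, -1.459, 0.0]
force: [0.3, 0.4, -0.3]
opening: 0.0003
```

```bash
python3 - <<'E'
from plan import *
s,R=here()
E
```

```text
t 19.725 fix mm [-41.8  24.1  -0.5] yaw of tool y -0.6049258399332709 F [ 0.3  0.4 -0.3] q [-0.13  0.22  1.76  0.    1.16  0.48] open 0.0003138909756792265
```

Emit:
{"op": "step_arm", "data": {"deltas": [{"offset":[0,0.1,0],"roll":0},{"offset":[0,0.1,0],"roll":0}]}}

```text
t: 19.98
tool_pos: [0.5658, -0.0208, -0.0004]
orientation: [-2.782, -1.459, -0.0]
force: [0.2, -0.3, -0.2]
opening: 0.0007
```

Emit:
{"op": "step_arm", "data": {"deltas": [{"offset":[0,0.1,0],"roll":0},{"offset":[0,0.1,0],"roll":0}]}}

```text
t: 20.23
tool_pos: [0.5675, -0.022, -0.0004]
orientation: [2.782, 1.459, 0.0]
force: [-0.7, -0.3, -0.6]
opening: 0.0004
```

Emit:
{"op": "step_arm", "data": {"deltas": [{"offset":[0,0.1,0],"roll":0},{"offset":[0,0.1,0],"roll":0}]}}

```text
t: 20.48
tool_pos: [0.5686, -0.0228, -0.0006]
orientation: [-2.781, -1.458, 0.001]
force: [-3.1, 2.3, 1.6]
opening: 0.0006
```

```bash
python3 - <<'E'
from plan import *
s,R=here()
E
```

```text
t 20.475 fix mm [-37.1  21.4  -0.6] yaw of tool y -0.6049935330092926 F [-3.1  2.3  1.6] q [-0.13  0.23  1.75  0.    1.16  0.47] open 0.0006166452767601654
```

Emit:
{"op": "step_arm", "data": {"deltas": [{"offset":[0,0.1,0],"roll":0},{"offset":[0,0.1,0],"roll":0}]}}

```text
t: 20.72
tool_pos: [0.5697, -0.0239, -0.0008]
orientation: [-2.781, -1.458, 0.003]
force: [-6.5, 3.0, 4.4]
opening: 0.0004
```

Emit:
{"op": "step_arm", "data": {"deltas": [{"offset":[0,0.1,0],"roll":0},{"offset":[0,0,0],"roll":0}]}}

```text
t: 20.98
tool_pos: [0.5705, -0.0245, -0.0008]
orientation: [-2.781, -1.458, 0.003]
force: [-5.6, 1.4, 4.6]
opening: 0.0009
```

```bash
python3 - <<'E'
from plan import *
s,R=here()
E
```

```text
t 20.975 fix mm [-35.1  19.9  -0.8] yaw of tool y -0.604889306876664 F [-5.6  1.4  4.6] q [-0.13  0.24  1.74  0.    1.16  0.47] open 0.0008968494470081839
```

It is sliding with about 6 N of drag. Continuing to the stop.

Emit:
{"op": "step_arm", "data": {"deltas": [{"offset":[0,0.1,0],"roll":0},{"offset":[0,0.1,0],"roll":0}]}}

```text
t: 21.22
tool_pos: [0.5718, -0.0256, -0.0008]
orientation: [-2.781, -1.458, 0.004]
force: [-7.2, 3.2, 4.7]
opening: 0.0003
```

Emit:
{"op": "step_arm", "data": {"deltas": [{"offset":[0,0.1,0],"roll":0},{"offset":[0,0.1,0],"roll":0}]}}

```text
t: 21.48
tool_pos: [0.5728, -0.0263, -0.0009]
orientation: [-2.78, -1.458, 0.005]
force: [-11.6, 5.1, 8.2]
opening: 0.0006
```

```bash
python3 - <<'E'
from plan import *
s,R=here()
E
```

```text
t 21.475 fix mm [-32.6  18.2  -0.9] yaw of tool y -0.6048251618445806 F [-11.6   5.1   8.2] q [-0.14  0.24  1.73  0.    1.17  0.47] open 0.0005510745916965466
```

Emit:
{"op": "step_arm", "data": {"deltas": [{"offset":[0,0.1,0],"roll":0},{"offset":[0,0.1,0],"roll":0}]}}

```text
t: 21.72
tool_pos: [0.5729, -0.0265, -0.0011]
orientation: [-2.777, -1.457, 0.008]
force: [-19.4, 10.3, 15.5]
opening: 0.0005
```

```bash
python3 - <<'E'
from gap import *
s,R=here()
p=cams.read_camera("scene");print(run(p))
for r in cams.pinpoint(p,"flange"):print(r["xy"],r["score"])
np.save("scene2.npy",p["pixels"])
E
```

```text
t 21.725 fix mm [-32.5  18.1  -1.1] yaw of tool y -0.6046242753095654 F [-19.4  10.3  15.5] q [-0.14  0.25  1.73  0.    1.17  0.47] open 0.00046398984378176586
([(np.float64(155.8), np.float64(1.5), np.float64(1.0)), (np.float64(155.3), np.float64(2.0), np.float64(1.0)), (np.float64(154.8), np.float64(1.0), np.float64(0.5))], [(np.float64(66.3), np.float64(0.5), np.float64(-1.0)), (np.float64(65.9), np.float64(0.5), np.float64(-0.5)), (np.float64(65.8), np.float64(0.5), np.float64(-1.5))])
[331.8, 225.3] 0.81
[321.9, 264.6] 0.71
[279.7, 249.8] 0.62
```

It stalled at 22 N, between the two jaw normals. The scene fit shifted by (+4.5, -4) mm, exactly along the left jaw, to within about 1 mm of the seat. The flange is home. Back off, rise and go to the strap.

Emit:
{"op": "step_arm", "data": {"deltas": [{"offset":[0,-0.5,0],"roll":0},{"offset":[0,-1,0],"roll":0},{"offset":[0,-1,0],"roll":0},{"offset":[0,0,-2.5],"roll":0},{"offset":[0,0,-4.5],"roll":0},{"offset":[0,0,-3],"roll":0},{"offset":[0,0,0],"roll":0}]}}

```text
t: 22.7
tool_pos: [0.5582, -0.0141, 0.1028]
orientation: [2.779, 1.457, 0.008]
force: [0.1, 0.2, -0.9]
opening: 0.0006
```

```bash
python3 - <<'E'
from gap import *
s,R=here()
p=cams.read_camera("scene");print(run(p))
rows,p=plan(F(Q,[-.072,.158,.100]),1.047,9);print(p);[print(r) for r in rows]
E
```

```text
t 22.7 fix mm [-48.2  29.2 102.8] yaw of tool y -0.6048727172172152 F [ 0.1  0.2 -0.9] q [-0.12  0.07  1.72 -0.    1.34  0.49] open 0.0005518538202055514
([(np.float64(162.9), np.float64(2.0), np.float64(1.5)), (np.float64(162.5), np.float64(2.5), np.float64(2.0)), (np.float64(162.3), np.float64(1.5), np.float64(1.0))], [(np.float64(67.3), np.float64(0.5), np.float64(-1.0)), (np.float64(66.8), np.float64(0.5), np.float64(-0.5)), (np.float64(66.6), np.float64(0.0), np.float64(-1.0))])
[0.5450701  0.11577919 0.09952228]
([1.1, -0.9, 0.0], 0.116)
([1.0, -1.1, 0.0], 0.116)
([0.9, -1.2, 0.0], 0.116)
([0.7, -1.2, 0.0], 0.116)
([0.6, -1.3, 0.0], 0.116)
([0.4, -1.4, 0.0], 0.116)
([0.3, -1.4, 0.0], 0.116)
([0.1, -1.5, 0.0], 0.116)
([-0.1, -1.4, 0.1], 0.116)
```

The flange held its place after release. The left-jaw contact isn't certain to better than 2 mm, so I'll give it a short mirrored push from the -y side to make sure of both jaws.

```bash
python3 - <<'E'
from plan import *
rows,p=plan(F(Q,[-.046,-.0265,.100]),-1.047,6);print(p);[print(r) for r in rows]
E
```

```text
[ 0.55586111 -0.07006414  0.0996248 ]
([-0.8, 0.5, 0.0], -0.174)
([-0.8, 0.4, 0.0], -0.174)
([-0.9, 0.2, 0.0], -0.174)
([-0.9, 0.1, 0.0], -0.174)
([-1.0, -0.1, 0.0], -0.174)
([-0.9, -0.3, 0.1], -0.174)
```

Emit:
{"op": "step_arm", "data": {"deltas": [{"offset":[-0.8,0.5,0],"roll":-0.174},{"offset":[-0.8,0.4,0],"roll":-0.174},{"offset":[-0.9,0.2,0],"roll":-0.174},{"offset":[-0.9,0.1,0],"roll":-0.174},{"offset":[-1.0,-0.1,0],"roll":-0.174},{"offset":[-0.9,-0.5,0],"roll":-0.174},{"offset":[0,-0.2,3],"roll":0},{"offset":[0,0,3],"roll":0},{"offset":[0,0,2.5],"roll":0},{"offset":[0,0,1],"roll":0},{"offset":[0,0,0.5],"roll":0},{"offset":[0,0,0],"roll":0}]}}

```text
t: 24.25
tool_pos: [0.5514, -0.0715, -0.0003]
orientation: [1.684, 2.652, 0.0]
force: [0.4, 0.4, -0.0]
opening: 0.0008
```

```bash
python3 - <<'E'
from plan import *
s,R=here()
E
```

```text
t 24.25 fix mm [-50.2 -28.6  -0.3] yaw of tool y 0.4390548957614717 F [ 0.4  0.4 -0. ] q [-0.22  0.2   1.79 -0.    1.16 -0.66] open 0.0008198479719431162
```

Emit:
{"op": "step_arm", "data": {"deltas": [{"offset":[0,0.5,0],"roll":0},{"offset":[0,0.5,0],"roll":0},{"offset":[0,0.5,0],"roll":0},{"offset":[0,0.2,0],"roll":0},{"offset":[0,0,0],"roll":0}]}}

```text
t: 24.88
tool_pos: [0.5668, -0.0642, -0.0005]
orientation: [-1.684, -2.652, 0.0]
force: [0.9, -0.6, -0.3]
opening: 0.0006
```

Emit:
{"op": "step_arm", "data": {"deltas": [{"offset":[0,0.1,0],"roll":0},{"offset":[0,0.1,0],"roll":0}]}}

```text
t: 25.12
tool_pos: [0.5684, -0.0635, -0.0005]
orientation: [-1.684, -2.652, 0.0]
force: [-0.3, -0.7, -0.3]
opening: 0.0002
```

Emit:
{"op": "step_arm", "data": {"deltas": [{"offset":[0,0.1,0],"roll":0},{"offset":[0,0.1,0],"roll":0}]}}

```text
t: 25.38
tool_pos: [0.5688, -0.0632, -0.0008]
orientation: [-1.683, -2.65, 0.004]
force: [-8.6, -5.7, 5.6]
opening: 0.0005
```

```bash
python3 - <<'E'
from plan import *
s,R=here()
E
```

```text
t 25.375 fix mm [-33.6 -18.9  -0.8] yaw of tool y 0.43898224940437 F [-8.6 -5.7  5.6] q [-0.2   0.24  1.74 -0.    1.17 -0.64] open 0.0004907307897811528
```

Emit:
{"op": "step_arm", "data": {"deltas": [{"offset":[0,0.1,0],"roll":0},{"offset":[0,0,0],"roll":0}]}}

```text
t: 25.62
tool_pos: [0.5688, -0.0632, -0.0008]
orientation: [-1.683, -2.649, 0.006]
force: [-11.6, -3.8, 7.7]
opening: 0.0004
```

Emit:
{"op": "step_arm", "data": {"deltas": [{"offset":[0,0.1,0],"roll":0},{"offset":[0,0,0],"roll":0}]}}

```text
t: 25.88
tool_pos: [0.5689, -0.0632, -0.0009]
orientation: [-1.682, -2.648, 0.008]
force: [-14.9, -6.2, 11.2]
opening: 0.0003
```

It is rigid at once, with 0 to 16 N and no travel, so the flange is home against both jaws. Now the strap.

Emit:
{"op": "step_arm", "data": {"deltas": [{"offset":[0,-0.5,0],"roll":0},{"offset":[0,-1,0],"roll":0},{"offset":[0,-1,0],"roll":0},{"offset":[0,0,-2.5],"roll":0},{"offset":[0,0,-4.5],"roll":0},{"offset":[0,0,-3],"roll":0},{"offset":[0,0,0],"roll":0}]}}

```text
t: 26.75
tool_pos: [0.5516, -0.073, 0.1029]
orientation: [1.681, 2.647, 0.003]
force: [0.5, -0.2, -1.2]
opening: 0.0005
```

```bash
python3 - <<'E'
from plan import *
s,R=here()
rows,p=plan(F(Q,[-.072,.160,.100]),2.094,12);print(p);[print(r) for r in rows]
E
```

```text
t 26.75 fix mm [-49.9 -30.1 102.9] yaw of tool y 0.4390041089092943 F [ 0.5 -0.2 -1.2] q [-0.22  0.07  1.72  0.    1.34 -0.66] open 0.0005176659763081291
[0.54507527 0.11770496 0.09963105]
([1.5, 0.6, 0.0], 0.174)
([1.5, 0.4, 0.0], 0.174)
([1.6, 0.1, 0.0], 0.174)
([1.6, -0.2, 0.0], 0.174)
([1.5, -0.5, 0.0], 0.174)
([1.4, -0.7, 0.0], 0.174)
([1.3, -0.9, 0.0], 0.174)
([1.1, -1.2, 0.1], 0.174)
([0.9, -1.3, 0.0], 0.174)
([0.6, -1.5, 0.1], 0.174)
([0.4, -1.6, 0.0], 0.174)
([0.1, -1.5, 0.1], 0.174)
```

Emit:
{"op": "step_arm", "data": {"deltas": [{"offset":[1.5,0.6,0],"roll":0.174},{"offset":[1.5,0.4,0],"roll":0.174},{"offset":[1.6,0.1,0],"roll":0.174},{"offset":[1.6,-0.2,0],"roll":0.174},{"offset":[1.5,-0.5,0],"roll":0.174},{"offset":[1.4,-0.7,0],"roll":0.174},{"offset":[1.3,-0.9,0],"roll":0.174},{"offset":[1.1,-1.2,0],"roll":0.174},{"offset":[0.9,-1.3,0],"roll":0.174},{"offset":[0.6,-1.5,0],"roll":0.174},{"offset":[0.4,-1.6,0],"roll":0.174},{"offset":[0.1,-1.5,0],"roll":0.174}]}}

```text
t: 28.25
tool_pos: [0.5417, 0.1187, 0.0977]
orientation: [3.139, -0.132, -0.004]
force: [0.2, 0.1, -0.0]
opening: 0.0006
```

Emit:
{"op": "step_arm", "data": {"deltas": [{"offset":[0,0,0],"roll":0},{"offset":[0,0,2.5],"roll":0},{"offset":[0,0,2.5],"roll":0},{"offset":[0,0,1.4],"roll":0},{"offset":[0,0,0],"roll":0}]}}

```text
t: 28.88
tool_pos: [0.5416, 0.1177, 0.034]
orientation: [3.139, -0.12, -0.005]
force: [-0.5, 1.1, 0.8]
opening: 0.0006
```

```bash
python3 - <<'E'
from plan import *
s,R=here()
E
```

```text
t 28.875 fix mm [-75.7 159.2  34. ] yaw of tool y -1.647410538920979 F [-0.5  1.1  0.8] q [ 0.12  0.15  1.77 -0.    1.22  1.77] open 0.0005801477197801514
```

Emit:
{"op": "step_arm", "data": {"deltas": [{"offset":[0,0.8,0],"roll":0},{"offset":[0,0.8,0],"roll":0},{"offset":[0,0.7,0],"roll":0},{"offset":[0,0.7,0],"roll":0}]}}

```text
t: 29.38
tool_pos: [0.5408, 0.0881, 0.036]
orientation: [-3.139, 0.123, -0.001]
force: [-1.1, 2.4, 1.1]
opening: 0.0003
```

Emit:
{"op": "step_arm", "data": {"deltas": [{"offset":[0,0.7,0],"roll":0}]}}

```text
t: 29.5
tool_pos: [0.5399, 0.0813, 0.0357]
orientation: [-3.139, 0.123, 0.0]
force: [-2.1, 2.3, 1.0]
opening: 0.0001
```

```bash
python3 - <<'E'
from plan import *
s,R=here();p=cams.read_camera("scene")
for r in cams.pinpoint(p,"strap_end"):
  print(r["xy"],r["score"],at(p,r["xy"],.068))
E
```

```text
t 29.5 fix mm [-74.3 122.8  35.7] yaw of tool y -1.6490455675039903 F [-2.1  2.3  1. ] q [0.06 0.12 1.8  0.   1.22 1.7 ] open 5.684505210467222e-05
[285.0, 204.5] 0.73 [0.51410531 0.06957414 0.068     ]
```

Contact, at 2.3 N. Now sweep along the arc.

Emit:
{"op": "step_arm", "data": {"deltas": [{"offset":[-0.27,0.89,0],"roll":-0.12},{"offset":[-0.27,0.89,0],"roll":-0.12},{"offset":[-0.27,0.89,0],"roll":-0.12},{"offset":[-0.27,0.89,0],"roll":-0.12}]}}

```text
t: 30.1
tool_pos: [0.5332, 0.0454, 0.0356]
orientation: [-3.077, -0.633, -0.001]
force: [0.4, 1.4, 0.3]
opening: 0.0002
```

```bash
cat >> plan.py <<'E'
def polar():
    s,R=here();c,sn=np.cos(Q[2]),np.sin(Q[2]);d=s["tool_pos"][:2]-np.array(Q[:2]);f=np.array([c*d[0]+sn*d[1],-sn*d[0]+c*d[1]])*1000-[0,100]
    th=Q[2]-np.arctan2(R[1,1],R[0,1]);print("theta tool",round(th,3),"radial",round(-f[0]*np.sin(th)-f[1]*np.cos(th),1),"off",round(-(f[0]*np.cos(th)-f[1]*np.sin(th)),1))
E
python3 -c "
from plan import *
polar()"
```

```text
t 30.1 fix mm [-78.   86.5  35.6] yaw of tool y -1.1646964054290503 F [0.4 1.4 0.3] q [-0.01  0.09  1.83  0.    1.22  1.15] open 0.00017309795615097652
theta tool 1.082 radial 75.2 off 24.7
```

Emit:
{"op": "step_arm", "data": {"deltas": [{"offset":[-0.3,0.98,0],"roll":-0.13},{"offset":[-0.3,0.98,0],"roll":-0.13},{"offset":[-0.3,0.98,0],"roll":-0.13},{"offset":[-0.3,0.98,0],"roll":-0.13},{"offset":[-0.3,0.98,0],"roll":-0.13},{"offset":[-0.3,0.98,0],"roll":-0.13}]}}

```text
t: 30.85
tool_pos: [0.5579, -0.0093, 0.0354]
orientation: [-2.605, -1.756, 0.001]
force: [-1.6, 1.5, 0.3]
opening: 0.0004
```

```bash
python3 -c "
from plan import *
polar()"
```

```text
t 30.85 fix mm [-48.9  33.9  35.4] yaw of tool y -0.38459359881602684 F [-1.6  1.5  0.3] q [-0.11  0.15  1.76  0.    1.22  0.28] open 0.00035546698116270656
theta tool 0.302 radial 77.6 off 27.1
```

Emit:
{"op": "step_arm", "data": {"deltas": [{"offset":[-0.2,0.78,0],"roll":-0.1},{"offset":[-0.2,0.78,0],"roll":-0.1},{"offset":[-0.1,0.5,0],"roll":-0.1}]}}

```text
t: 31.22
tool_pos: [0.5757, -0.0207, 0.0352]
orientation: [-2.314, -2.124, 0.002]
force: [-2.8, -1.4, 1.5]
opening: 0.0001
```

Emit:
{"op": "step_arm", "data": {"deltas": [{"offset":[0,0.2,0],"roll":0},{"offset":[0,0.2,0],"roll":0}]}}

```text
t: 31.48
tool_pos: [0.5797, -0.0205, 0.0352]
orientation: [-2.32, -2.118, 0.001]
force: [-2.6, -1.4, -0.4]
opening: 0.0001
```

```bash
python3 -c "
from plan import *
polar()"
```

```text
t 31.475 fix mm [-26.3  24.6  35.2] yaw of tool y -0.09118197861834756 F [-2.6 -1.4 -0.4] q [-0.12  0.21  1.7  -0.    1.23 -0.03] open 0.00013610313707736296
theta tool 0.008 radial 75.7 off 25.6
```

Emit:
{"op": "step_arm", "data": {"deltas": [{"offset":[0,0.2,0],"roll":0},{"offset":[0,0.2,0],"roll":0}]}}

```text
t: 31.72
tool_pos: [0.5807, -0.0207, 0.035]
orientation: [-2.315, -2.116, 0.008]
force: [-22.0, -1.4, 14.6]
opening: 0.0004
```

Emit:
{"op": "step_arm", "data": {"deltas": [{"offset":[0,0.2,0],"roll":0},{"offset":[0,0.2,0],"roll":0}]}}

```text
t: 31.98
tool_pos: [0.5809, -0.0209, 0.0348]
orientation: [-2.311, -2.112, 0.017]
force: [-41.5, -0.2, 30.3]
opening: 0.0005
```

Emit:
{"op": "step_arm", "data": {"deltas": [{"offset":[0,0.1,0],"roll":0},{"offset":[0,0.1,0],"roll":0}]}}

```text
t: 32.22
tool_pos: [0.581, -0.0209, 0.0348]
orientation: [-2.309, -2.111, 0.021]
force: [-48.9, -1.0, 35.1]
opening: 0.0001
```

Rigid at the stop. Back off, rise and go to the lever on its strap side.

Emit:
{"op": "step_arm", "data": {"deltas": [{"offset":[0,-1.0,0],"roll":0},{"offset":[0,-1.0,0],"roll":0},{"offset":[0,-1.5,0],"roll":0},{"offset":[0,0,-3],"roll":0},{"offset":[0,0,-4],"roll":0},{"offset":[0,0,-3.5],"roll":0},{"offset":[0,0,0],"roll":0}]}}

```text
t: 33.1
tool_pos: [0.5581, -0.0184, 0.1448]
orientation: [2.314, 2.116, 0.008]
force: [0.3, -0.7, -0.1]
opening: 0.0002
```

```bash
python3 - <<'E'
from plan import *
s,R=here()
c,sn=np.cos(Q[2]),np.sin(Q[2])
fx=lambda x:np.round(1000*np.array([c*(x[0]-Q[0])+sn*(x[1]-Q[1]),-sn*(x[0]-Q[0])+c*(x[1]-Q[1])]),1)
for n in("scene","top"):
  p=cams.read_camera(n)
  for th,z in(("strap_end",.068),("lever_end",.172),("lever_pivot",.092)):
    for r in cams.pinpoint(p,th)[:2]:print(n,th,r["xy"],round(r["score"],2),fx(at(p,r["xy"],z)))
a=np.arctan2(R[1,1],R[0,1])-Q[2]
rows,p=plan(F(Q,[0,.088,.138]),round(a,3),4);print(p);[print(r) for r in rows]
E
```

```text
t 33.1 fix mm [-47.9  24.9 144.8] yaw of tool y -0.08933098520466642 F [ 0.3 -0.7 -0.1] q [-0.12  0.04  1.68  0.    1.42 -0.04] open 0.0002220182437919867
scene strap_end [330.5, 207.1] 0.75 [ 5.4 10. ]
scene lever_pivot [313.2, 189.4] 0.6 [ 4.5 99.4]
scene lever_pivot [327.6, 228.4] 0.26 [ -97.  -106.5]
top strap_end [438.0, 195.7] 0.15 [  25.8 -264.6]
[0.61068674 0.0402531  0.13826081]
([1.6, 1.3, 0.0], np.float64(-0.002))
([1.6, 1.3, 0.0], np.float64(-0.002))
([1.6, 1.3, 0.1], np.float64(-0.002))
([1.5, 1.2, 0.0], np.float64(-0.002))
```

Emit:
{"op": "step_arm", "data": {"deltas": [{"offset":[1.6,1.3,0],"roll":0},{"offset":[1.6,1.3,0.2],"roll":0},{"offset":[1.6,1.3,0.2],"roll":0},{"offset":[1.2,1.0,0.2],"roll":0},{"offset":[0,0,0],"roll":0},{"offset":[0,0,0],"roll":0}]}}

```text
t: 34.25
tool_pos: [0.6089, 0.0368, 0.1343]
orientation: [-2.318, -2.12, 0.001]
force: [0.8, -0.6, -0.0]
opening: 0.0005
```

```bash
python3 - <<'E'
from plan import *
s,R=here();c,sn=np.cos(Q[2]),np.sin(Q[2])
p=cams.read_camera("scene")
for th in("lever_end","cam_lever"):
  for r in (cams.pinpoint if th=="lever_end" else cams.boxes_of)(p,th)[:2]:print(th,r["xy"],r["score"],"model",proj(p,F(Q,[0,.1184,.172])))
print(plan(F(Q,[0,.088,.138]),0,1))
E
```

```text
t 34.25 fix mm [ -1.9  84.1 134.3] yaw of tool y -0.08897330666237534 F [ 0.8 -0.6 -0. ] q [-0.02  0.19  1.53 -0.    1.42  0.07] open 0.00046955687976368306
lever_end [306.5, 164.9] 0.61 model [308.28452729 165.3737356 ]
lever_end [232.8, 196.0] 0.42 model [308.28452729 165.3737356 ]
([([0.4, 0.2, -0.3], 0.0)], array([0.61141472, 0.04045007, 0.13769746]))
```

Emit:
{"op": "step_arm", "data": {"deltas": [{"offset":[0.7,0.2,0],"roll":0},{"offset":[0.7,0,0],"roll":0},{"offset":[0.6,0,0],"roll":0},{"offset":[0.6,0,0],"roll":0},{"offset":[0.6,0,0.1],"roll":0}]}}

```text
t: 35.02
tool_pos: [0.6141, 0.0689, 0.1334]
orientation: [2.318, 2.12, -0.001]
force: [-0.7, -3.7, 0.2]
opening: 0.0003
```

```bash
python3 -c "
from plan import *
here()"
```

```text
t 35.025 fix mm [  0.6 116.6 133.4] yaw of tool y -0.08910131854571975 F [-0.7 -3.7  0.2] q [ 0.03  0.21  1.51 -0.    1.42  0.12] open 0.0002550835482642615
```

The lever is moving, at 3.7 N. Follow its arc down.

Emit:
{"op": "step_arm", "data": {"deltas": [{"offset":[0.7,0,0.2],"roll":0},{"offset":[0.6,0,0.3],"roll":0},{"offset":[0.5,0,0.4],"roll":0},{"offset":[0.5,0,0.5],"roll":0},{"offset":[0.4,0,0.4],"roll":0},{"offset":[0.4,0,0.4],"roll":0}]}}

```text
t: 35.78
tool_pos: [0.617, 0.1001, 0.1114]
orientation: [2.318, 2.121, 0.0]
force: [0.1, -1.8, 1.7]
opening: 0.0005
```

```bash
python3 -c "
from plan import *
here()"
```

```text
t 35.775 fix mm [  0.9 147.9 111.4] yaw of tool y -0.08888052117061727 F [ 0.1 -1.8  1.7] q [0.08 0.25 1.51 0.   1.38 0.17] open 0.00046381336665014214
```

Emit:
{"op": "step_arm", "data": {"deltas": [{"offset":[0.3,0,0.5],"roll":0},{"offset":[0.3,0,0.5],"roll":0},{"offset":[0.2,0,0.5],"roll":0},{"offset":[0.2,0,0.5],"roll":0},{"offset":[0.1,0,0.5],"roll":0}]}}

```text
t: 36.4
tool_pos: [0.618, 0.1111, 0.0863]
orientation: [-2.318, -2.121, -0.001]
force: [0.1, 1.9, 4.0]
opening: 0.0005
```

```bash
python3 -c "
from plan import *
here()"
```

```text
t 36.4 fix mm [  1.  158.9  86.3] yaw of tool y -0.08884148984523224 F [0.1 1.9 4. ] q [0.1  0.28 1.52 0.   1.34 0.18] open 0.00046471238600717733
```

Emit:
{"op": "step_arm", "data": {"deltas": [{"offset":[0,0,0.2],"roll":0},{"offset":[0,0,0.2],"roll":0}]}}

```text
t: 36.65
tool_pos: [0.6178, 0.1108, 0.0825]
orientation: [-2.318, -2.12, -0.0]
force: [0.1, 2.3, 5.0]
opening: 0.0006
```

Emit:
{"op": "step_arm", "data": {"deltas": [{"offset":[0,0,0.2],"roll":0},{"offset":[0,0,0.1],"roll":0}]}}

```text
t: 36.9
tool_pos: [0.6179, 0.1107, 0.0795]
orientation: [2.318, 2.12, 0.0]
force: [0.3, 2.5, 4.3]
opening: 0.0005
```

Emit:
{"op": "step_arm", "data": {"deltas": [{"offset":[0,0,0.1],"roll":0},{"offset":[0,0,0.1],"roll":0}]}}

```text
t: 37.15
tool_pos: [0.6179, 0.1107, 0.0776]
orientation: [2.318, 2.12, 0.0]
force: [-0.5, 2.5, 4.3]
opening: 0.0009
```

Emit:
{"op": "step_arm", "data": {"deltas": [{"offset":[0,0,0.1],"roll":0},{"offset":[0,0,0.1],"roll":0}]}}

```text
t: 37.4
tool_pos: [0.6182, 0.1109, 0.0766]
orientation: [2.318, 2.12, 0.001]
force: [-4.6, 3.1, 14.7]
opening: 0.0001
```

Emit:
{"op": "step_arm", "data": {"deltas": [{"offset":[0,0,0.1],"roll":0},{"offset":[0,0,0.1],"roll":0}]}}

```text
t: 37.65
tool_pos: [0.6186, 0.1109, 0.0763]
orientation: [2.317, 2.12, 0.002]
force: [-8.6, 2.0, 24.8]
opening: 0.0007
```

Emit:
{"op": "step_arm", "data": {"deltas": [{"offset":[0,0,0.1],"roll":0},{"offset":[0,0,0.1],"roll":0}]}}

```text
t: 37.9
tool_pos: [0.6197, 0.1109, 0.0761]
orientation: [2.316, 2.119, 0.006]
force: [-8.9, 1.8, 30.4]
opening: 0.0004
```

The lever is on its stop, rising from 4 N to 30 N with no travel. Lift off and check.

Emit:
{"op": "step_arm", "data": {"deltas": [{"offset":[0,0,-1],"roll":0},{"offset":[0,0,-3],"roll":0},{"offset":[0,0,-4],"roll":0},{"offset":[1,-3,-4],"roll":0},{"offset":[3,-5,-1],"roll":0},{"offset":[3,-5,0],"roll":0},{"offset":[3,-5,0],"roll":0},{"offset":[3,-5,0],"roll":0},{"offset":[0,0,0],"roll":0},{"offset":[0,0,0],"roll":0}]}}

```text
t: 39.15
tool_pos: [0.4004, 0.2601, 0.2011]
orientation: [2.317, 2.121, -0.001]
force: [0.0, 0.8, -0.4]
opening: 0.0005
```

```bash
python3 - <<'E'
from gap import *
s,R=here();c,sn=np.cos(Q[2]),np.sin(Q[2])
fx=lambda x:np.round(1000*np.array([c*(x[0]-Q[0])+sn*(x[1]-Q[1]),-sn*(x[0]-Q[0])+c*(x[1]-Q[1])]),1)
for n in("scene","top"):
  p=cams.read_camera(n);save(p,n+"_end.png",(270,150,370,250),5)
  for th,z,m in(("strap_end",.063,(0,0,.063)),("lever_end",.087,(0,.182,.087)),("flange",.016,(0,0,.016)),("strap_pivot",.063,(0,.1,.063))):
    print(n,th,[(np.round(r["xy"],1).tolist(),round(r["score"],2),fx(at(p,r["xy"],z)).tolist()) for r in cams.pinpoint(p,th)[:3]],"model px",np.round(proj(p,F(Q,m)),1))
  # red blob
  g=p["pixels"][150:250,270:370].astype(int);m=(g[:,:,0]-np.maximum(g[:,:,1],g[:,:,2])>70);ys,xs=np.nonzero(m)
  print("red",xs.min()+270,xs.max()+270,ys.min()+150,ys.max()+150,"model grip",np.round(proj(p,F(Q,[0,.14,.087])),1),np.round(proj(p,F(Q,[0,.182,.087])),1))
  if n=="scene":print(run(p)[1])
E
```

```text
t 39.15 fix mm [-228.2  289.4  201.1] yaw of tool y -0.08843673715647675 F [ 0.   0.8 -0.4] q [ 0.47 -0.21  1.81 -0.    1.54  0.56] open 0.0005412840310218521
scene strap_end [([329.7, 210.8], 0.53, [-5.1, 0.5])] model px [331.1 210.3]
scene lever_end [([296.4, 179.8], 0.57, [4.5, 195.6])] model px [297.6 181.7]
scene flange [([281.5, 244.3], 0.79, [-186.1, -1.8]), ([319.9, 263.1], 0.55, [-149.1, -139.7])] model px [331.  223.1]
scene strap_pivot [([312.9, 197.9], 0.57, [0.8, 96.5])] model px [312.1 197.5]
red 296 306 179 186 model grip [304.8 186.4] [297.6 181.7]
[(np.float64(66.1), np.float64(0.5), np.float64(-0.5)), (np.float64(65.8), np.float64(0.0), np.float64(-1.0)), (np.float64(65.4), np.float64(1.0), np.float64(-0.5))]
top strap_end [([340.1, 192.5], 0.75, [6.5, 2.9])] model px [340.9 194.9]
top lever_end [([273.4, 186.2], 0.58, [0.8, 185.9])] model px [274.8 186.6]
top flange [([330.7, 259.8], 0.71, [-180.9, 8.2]), ([379.8, 253.0], 0.59, [-146.7, -127.8]), ([340.8, 196.6], 0.58, [1.6, -1.8])] model px [340.1 197.1]
top strap_pivot [([303.0, 191.3], 0.87, [-1.2, 105.6])] model px [305.  191.1]
red 273 292 184 190 model grip [290.1 188.3] [274.8 186.6]
```

```bash
python3 - <<'E'
from plan import *
from scipy.optimize import least_squares
obs=[]
for n in("scene","top"):
  p=cams.read_camera(n)
  g=p["pixels"][165:205,260:315].astype(int);m=np.clip(g[:,:,0]-np.maximum(g[:,:,1],g[:,:,2])-40,0,None);ys,xs=np.mgrid[165:205,260:315]
  c=np.array([(xs*m).sum(),(ys*m).sum()])/m.sum();mod=lambda a,b,p=p:proj(p,F(Q,[.0625*np.sin(a),.1+.0625*np.cos(a)*np.cos(b),.087+.0625*np.sin(b)]))
  print(n,c,mod(0,0));obs.append((mod,c))
print("strap yaw dev, lever elevation",least_squares(lambda v:np.concatenate([f(*v)-c for f,c in obs]),[0,0]).x)
E
```

```text
scene [300.72426392 182.07156673] [300.90543111 183.84191422]
top [282.78019169 186.67635783] [281.8962113  187.40080306]
strap yaw dev, lever elevation [0.0106225  0.10730517]
```

```bash
python3 -c "
from plant import robot
print(robot.close_job())"
```

```text
the job is handed in; nothing more can be done
None
```

I pushed the flange home against both jaws, swung the strap over it to its stop, pressed the cam lever down and handed the job in at about 39 s of the 64 s. No verdict is reported, so success is inferred from forces and pictures.

**Flange:** Two things went wrong first.
- The closed fingertips turned out to sit about 19 mm short of the reported TCP, so the first push ran over the rim and met the hub.
- The first push at rim height then stopped about 6 mm short of home, resting only on the left (+y) jaw, although the forces had suggested both. A close-up showed the gap.

A push at 30° slid it in, and a mirrored push at up to 16 N moved it no further. My final scene-camera fit puts it within about 1 mm of the seat.

**Strap:** It went rigid at the stop, where I pushed with about 60 N, harder than needed. The lever's grip in both cameras afterwards indicates about 0.01 rad from the stop.

**Lever:** It stopped rigidly at 30 N, with the grip at the height expected for level and drawn down. The picture fit gave it about 0.1 rad above level, which disagrees slightly but is still past 1.2 rad.

**Not checked:**
- The pad force can't be measured. I take it to be above 4 N only because the lever reached its stop.
- I did not measure the other bench things at the end. The arm felt no unexpected contact.
- The picture limit was reached, so the final state was checked by numbers only.

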